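# Put the sockets back on the socket rail in order of size

## Task

Put the four loose sockets away on the socket rail, one on each post, pushed fully down so that they sit upright with the mouth still up and the post inside the drive hole. They go in order of size: the smallest on the post next to the hanging ring, then bigger and bigger, the largest at the end away from the ring.

Things in the scene. Friction and masses are not known exactly. Their poses are not given: they have to be found in the camera images.
- socket_22: The smallest of the four loose sockets: a plain bright-steel round tube standing on its drive end, open mouth upward, outside diameter 34 mm, height 48 mm (hexagon mouth 22 mm across flats on top; a 19 mm square drive hole runs up from the underside and takes a post). Origin: centre of the underside; z points up, out of the mouth. Steel, under 0.7 kg. It starts on the worktop.
- socket_27: The second smallest of the four loose sockets: a plain bright-steel round tube standing on its drive end, open mouth upward, outside diameter 41 mm, height 52 mm (hexagon mouth 27 mm across flats on top; a 19 mm square drive hole runs up from the underside and takes a post). Origin: centre of the underside; z points up, out of the mouth. Steel, under 0.7 kg. It starts on the worktop.
- socket_33: The second largest of the four loose sockets: a plain bright-steel round tube standing on its drive end, open mouth upward, outside diameter 48 mm, height 56 mm (hexagon mouth 33 mm across flats on top; a 19 mm square drive hole runs up from the underside and takes a post). Origin: centre of the underside; z points up, out of the mouth. Steel, under 0.7 kg. It starts on the worktop.
- socket_41: The largest of the four loose sockets: a plain bright-steel round tube standing on its drive end, open mouth upward, outside diameter 56 mm, height 60 mm (hexagon mouth 41 mm across flats on top; a 19 mm square drive hole runs up from the underside and takes a post). Origin: centre of the underside; z points up, out of the mouth. Steel, under 0.7 kg. It starts on the worktop.
- post_a: One of the four identical posts of the socket rail: a round steel post 12 mm thick with a tapering bullet nose (4 mm across at the tip), 26 mm tall, on a black clip 42 x 46 mm. Origin: on the post's axis at its foot, i.e. on the seat where a socket's underside rests, 20 mm above the worktop; z up, x along the rail. The posts stand in one straight row about 72 mm apart. Which letter stands where in the row changes from start to start.
- post_b: One of the four identical posts of the socket rail: a round steel post 12 mm thick with a tapering bullet nose (4 mm across at the tip), 26 mm tall, on a black clip 42 x 46 mm. Origin: on the post's axis at its foot, i.e. on the seat where a socket's underside rests, 20 mm above the worktop; z up, x along the rail. The posts stand in one straight row about 72 mm apart. Which letter stands where in the row changes from start to start.
- post_c: One of the four identical posts of the socket rail: a round steel post 12 mm thick with a tapering bullet nose (4 mm across at the tip), 26 mm tall, on a black clip 42 x 46 mm. Origin: on the post's axis at its foot, i.e. on the seat where a socket's underside rests, 20 mm above the worktop; z up, x along the rail. The posts stand in one straight row about 72 mm apart. Which letter stands where in the row changes from start to start.
- post_d: One of the four identical posts of the socket rail: a round steel post 12 mm thick with a tapering bullet nose (4 mm across at the tip), 26 mm tall, on a black clip 42 x 46 mm. Origin: on the post's axis at its foot, i.e. on the seat where a socket's underside rests, 20 mm above the worktop; z up, x along the rail. The posts stand in one straight row about 72 mm apart. Which letter stands where in the row changes from start to start.
- rail: The socket rail: a flat aluminium channel 274 x 40 x 11 mm fixed on the worktop, carrying the four posts. Origin: centre of its underside; x along the rail.
- hang_ring: The steel hanging ring, 36 mm across, lying flat at one end of the socket rail (the other end has a plain black rubber block). Origin: centre of the ring on the worktop. It is fixed, and may be at either end of the rail; the nearest post is about 42 mm from its centre, the others about 114, 186 and 258 mm.
Things that resemble listed ones, but are neither listed nor needed, are in the scene too. Leave any green or purple look-alike of the socket_27 alone.

How it is judged:
By the outcome, as a careful person would: the job done as asked, in the order asked, and still so for the second after the job is handed in, with the robot touching nothing.
It also fails if it takes over 93 s, if anything falls off the work surface, if the arm or the gripper's body presses on something with over 40 N, if the wrist force passes 120 N, or if a joint passes its speed limit or range.

## Robot

A 6-joint arm with a two-finger parallel gripper is mounted at the origin on the work surface; the furniture and walls round the work are solid. World frame = base frame: x ahead of the robot, y to its left, z up, the work surface at z = 0. Lengths are in m, angles in degrees, forces in N, time in s.
With the tool pointing down it reaches from about 0.35 to 0.875 m from the base axis. Payload 4.2 kg.
Tool frame: the origin (TCP) lies at the very end of the fingers, on their centre line; the grasp point (between the pads) lies 19 mm behind it (tcp_to_grasp is the z of the grasp point in the tool frame, in m); z points along the fingers, y is the direction in which the jaws open and shut (so a half turn about z gives the same grasp; the last joint's range is limited). The gripper opens to 87 mm and grips with 3 to 60 N. Pads are 19 mm wide; open, the fingers measure 117 mm over their backs; the gripper's body (75 mm by 190 mm) begins 51 mm behind the grasp point.
Start: joints at [85.692, 22.042, 0.453, 0, -68.411, -14.817], TCP at [0.205, 0.59, 0.223] pointing down, gripper open.
Joint ranges: [-179.83, 179.83], [-69.29, 118.12], [-61.27, 80.66], [-181.25, 117.63], [-171.15, -9.14], [-177.46, 177.46]. Speed limits (degrees/s): [159.86, 159.86, 180, 180, 180, 180].

## Interface

Orientations are given as a 3x3 rotation matrix whose columns are the frame's x, y, z axes.
In Python, from station import sense, capture, camera_params, finish_job, tcp_to_grasp gives the robot as it stands.
- The arm moves only by the shell command python3 -m inch 'ROWS'. ROWS is JSON, a list of rows, each an object of numbers: "jaw": the closure in counts, from 0 (fully open) to 255 (shut); "x", "y", "z": the shift along the world's x, y, z normalised to -1 to 1, where 1 is 0.06 m; "ax", "ay", "az": the turn, a rotation vector about the world's x, y, z normalised to -1 to 1, where 1 is 10 degrees. A call has 1 to 12 rows; each row shifts and turns the pose as measured when the row begins; what a row does not reach is not made up. A row lasts 1/8 s, in which the tool goes at most 62.5 mm and 10.7 degrees, less where a joint would pass 70% of its speed; a pose out of reach is approached as far as the arm can. A call with a number of a shift or a turn outside -1 to 1 is refused whole. A call with a gripper value outside its range is refused whole. The fingers move at their own pace and stop on an object; the grip force is fixed at half the most. Time passes only in rows, so rows that do not move let the fingers close. It gives the time, the measured TCP pose, the force and the opening at its end, in the units of the state.
- sense(): the state, without advancing time (a new reading comes with each control period).
- capture(name): name is "side" or "top" or "wrist"; returns the picture (384x512x3 uint8, red, green, blue); there is no depth.
- camera_params(name): a dict with "vfov" (degrees; the focal length in pixels is half the picture's height over the tangent of half this angle, whatever the lens; pixels are square), "cx", "cy" (the principal point, pixels), "R" (3x3) and "t" (3): a world point X has camera coordinates R X + t. Camera axes: x right, y down, z forward; pixel columns grow to the right and rows downward; lengths in m; the calibration is good to about 2 mm. A picture is of the moment at which its call begins: read the wrist's pose just before it. camera_params takes no time and is no camera call; for the wrist camera it gives the pose at the moment of the call.
- finish_job(): hands the job in, once; it reports no verdict.
The state is a dict: "time_s": time; "joints": joint angles; "joint_velocities": joint speeds; "effort": joint torques, N m; "tcp_pos": TCP position; "ee_rot": TCP orientation; "wrist_force": force on the tool from outside, world axes, zero at the start; "moment": the same for the moment, N m; "gripper_width": opening from 0.0 (shut) to 1.0 (fully open).
Only numpy, scipy, OpenCV 4.12 (cv2) and the standard library are available. Lean on these libraries where they do the work, as an engineer would, in place of code of your own. Each camera call takes 0.05 s, during which the arm holds its last target.

## Working session

There is one attempt and no reset: what is moved stays moved. The work goes in short steps, Python scripts to look and compute and a shell command to move; the robot and the scene stay as the last step left them, time stands still between calls to the robot, and variables do not carry over. Pictures are saved under pics/ and viewed, and the job is handed in when it is done.

```bash
mkdir -p pics
cat > h.py <<'E'
import numpy as np, cv2
from station import sense, capture, camera_params, tcp_to_grasp
def snap(n,f):
    p=camera_params(n); im=capture(n); cv2.imwrite('pics/'+f,im[:,:,::-1]); return p,im
def F(p): return 192/np.tan(np.radians(p['vfov'])/2)
def unproj(p,u,v,z):
    R=np.array(p['R']);t=np.array(p['t']);f=F(p)
    d=R.T@np.array([(u-p['cx'])/f,(v-p['cy'])/f,1]);c=-R.T@t
    return c+d*(z-c[2])/d[2]
def proj(p,X):
    c=np.array(p['R'])@np.array(X)+np.array(p['t']);f=F(p)
    return c[:2]/c[2]*f+[p['cx'],p['cy']]
E
python3 - <<'E'
from h import *
s=sense();print(s['time_s'],s['tcp_pos'],s['ee_rot'],s['gripper_width'],tcp_to_grasp, s['wrist_force'])
for n in('top','side','wrist'):
    p,im=snap(n,n+'0.png');print(n,{k:np.round(v,3).tolist() for k,v in p.items()})
E
```

```text
0.0 [0.20455461 0.5899167  0.2214399 ] [[ 9.44734360e-01 -3.27836237e-01 -6.24328055e-04]
 [-3.27836810e-01 -9.44731886e-01 -2.16565307e-03]
 [ 1.20156934e-04  2.25064459e-03 -9.99997460e-01]] 1.0008672116381703 -0.0187 [ 0.3712857 -0.479365   0.5740157]
top {'vfov': 56.973, 'cx': 252.653, 'cy': 185.159, 'R': [[0.029, -1.0, -0.001], [-0.989, -0.028, -0.143], [0.143, 0.006, -0.99]], 't': [0.086, 0.467, 1.412]}
side {'vfov': 57.598, 'cx': 252.221, 'cy': 194.376, 'R': [[-1.0, -0.006, -0.021], [0.011, 0.658, -0.753], [0.018, -0.753, -0.658]], 't': [0.484, -0.031, 1.289]}
wrist {'vfov': 66.823, 'cx': 248.401, 'cy': 194.143, 'R': [[-0.328, -0.945, 0.002], [-0.904, 0.315, 0.288], [-0.273, 0.092, -0.958]], 't': [0.624, -0.037, 0.392]}
```

View pics/top0.png

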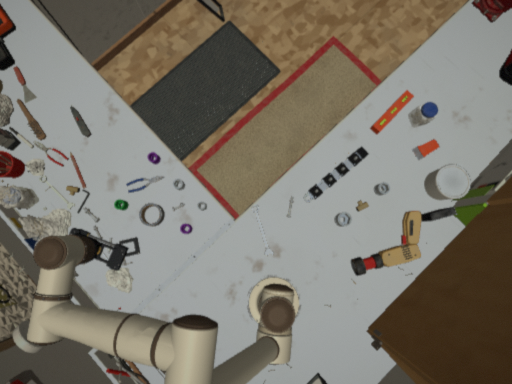

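View pics/side0.png

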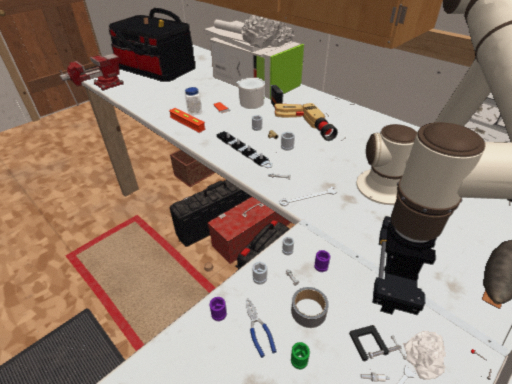

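View pics/wrist0.png

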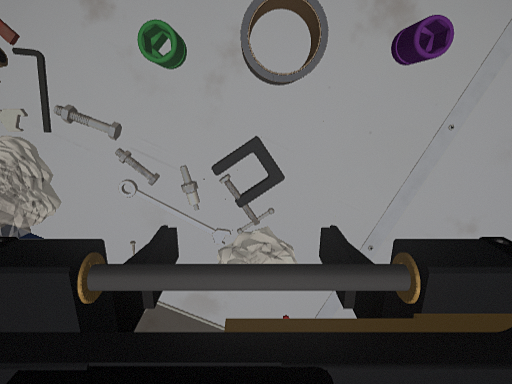

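The top view shows four grey sockets at about (179,184), (202,206), (382,188) and (343,219). The rail runs from (309,197) to (363,153), with the ring at the lower-left end. I'll enlarge both views.

Run:
```python
from h import *
im=cv2.imread('pics/top0.png');s=cv2.imread('pics/side0.png')
a=im[140:230,295:405];b=im[165:245,110:220]
cv2.imwrite('pics/z1.png',cv2.resize(a,None,fx=7,fy=6.6*7/6.6 and 6.6,interpolation=cv2.INTER_CUBIC)[:600])
a=cv2.resize(im[140:230,295:405],None,fx=6,fy=6,interpolation=cv2.INTER_CUBIC);cv2.imwrite('pics/z1.png',a)
cv2.imwrite('pics/z2.png',cv2.resize(im[140:240,110:220],None,fx=6,fy=6,interpolation=cv2.INTER_CUBIC))
cv2.imwrite('pics/z3.png',cv2.resize(s[100:190,200:320],None,fx=6,fy=6,interpolation=cv2.INTER_CUBIC))
cv2.imwrite('pics/z4.png',cv2.resize(s[220:320,200:330],None,fx=6,fy=6,interpolation=cv2.INTER_CUBIC))
```

```text
(no output)
```

View pics/z1.png

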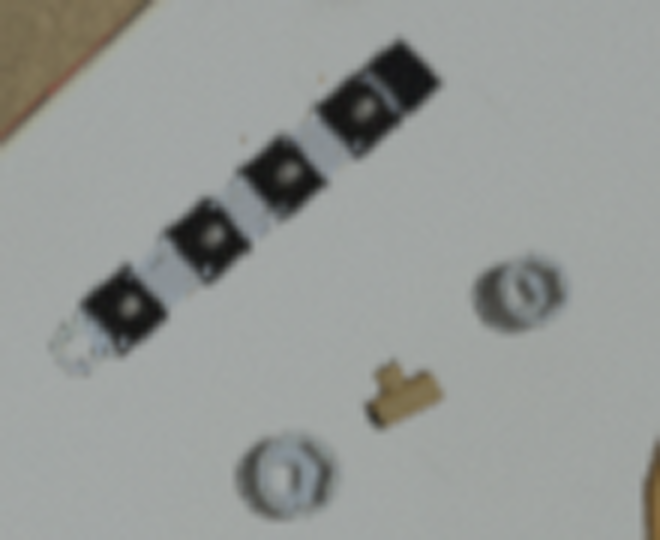

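View pics/z2.png

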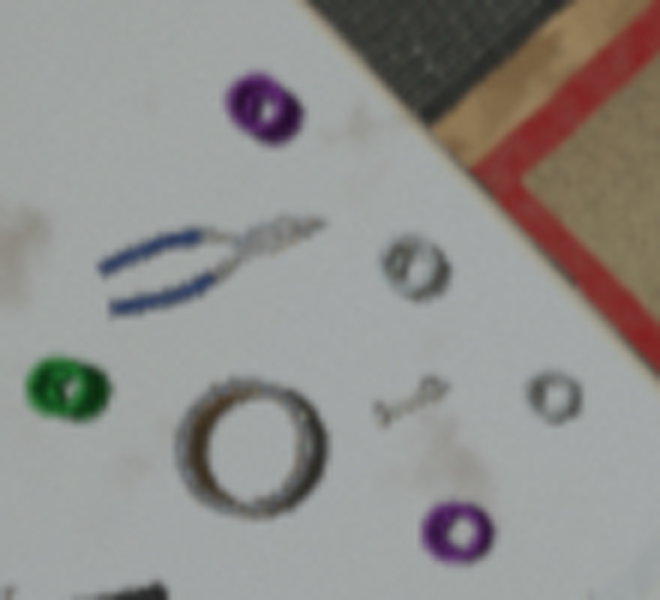

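View pics/z3.png

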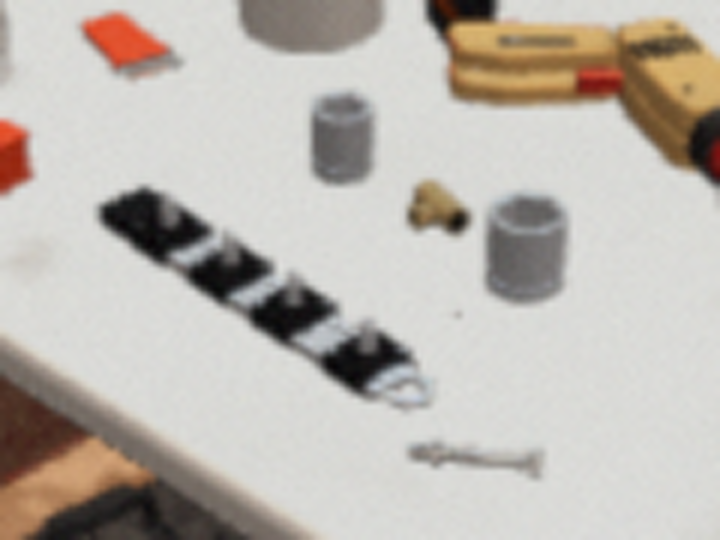

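View pics/z4.png

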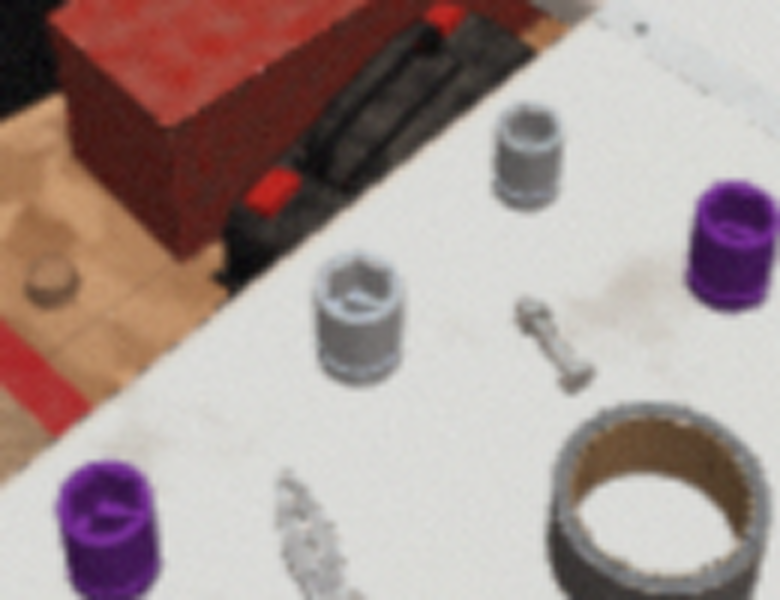

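Run:
```python
from h import *
p=camera_params('top');q=camera_params('side')
# side: (left edge,right edge, centre bottom) full px; bottom-ellipse centre
def zs(x,y,o): return (o[0]+x/6,o[1]+y/6)
side={'A':((316,402),(359,360),(200,220)),'B':((495,561),(528,190),(200,220)),'C':((311,374),(342,168),(200,100)),'D':((486,567),(526,280),(200,100)),
'P1':((1,2),(358,487-120),(200,100))}
for k,(e,c,o) in side.items():
    u,v=zs(*c,o); X=unproj(q,u,v,0)
    d=(np.array(q['R'])@X+np.array(q['t']))[2]
    print(k,'side base',X.round(3),'dia',round((e[1]-e[0])/6/F(q)*d*1000,1))
top={'A':(416,268,110,140),'B':(555,397,110,140),'C':(530,291,295,140),'D':(296,474,295,140)}
for k,(x,y,a,b) in top.items():
    print(k,'top z.05',unproj(p,a+x/6,b+y/6,.052).round(3))
for n,(x,y) in {'ring':(80,346),'1':(128,305),'2':(213,236),'3':(289,173),'4':(365,109)}.items():
    print(n,unproj(p,295+x/6,140+y/6,.0 if n=='ring' else .046).round(4))
for n,(x,y) in {'ring':(402,388),'1':(368,325),'2':(293,283),'3':(229,240),'4':(167,201)}.items():
    print('s',n,unproj(q,200+x/6,100+y/6,.0 if n=='ring' else .046).round(4))
```

```text
A side base [ 0.461  0.408 -0.   ] dia 40.6
B side base [0.374 0.306 0.   ] dia 33.5
C side base [ 0.465 -0.429  0.   ] dia 48.7
D side base [ 0.334 -0.269  0.   ] dia 57.9
P1 side base [ 0.455 -0.166  0.   ] dia 0.7
A top z.05 [0.456 0.395 0.052]
B top z.05 [0.371 0.298 0.052]
C top z.05 [ 0.464 -0.427  0.052]
D top z.05 [ 0.337 -0.269  0.052]
ring [ 0.4236 -0.1334  0.    ]
1 [ 0.4471 -0.1585  0.046 ]
2 [ 0.4959 -0.2158  0.046 ]
3 [ 0.5407 -0.2676  0.046 ]
4 [ 0.5867 -0.3197  0.046 ]
s ring [ 0.426  -0.1415  0.    ]
s 1 [ 0.4485 -0.1491  0.046 ]
s 2 [ 0.4985 -0.2001  0.046 ]
s 3 [ 0.5439 -0.2551  0.046 ]
s 4 [ 0.5903 -0.308   0.046 ]
```

Diameters give: A (40.6 mm) = socket_27, B (33.5) = socket_22, C (48.7) = socket_33 and D (57.9) = socket_41. Top and side disagree by about 10 mm in y, so I'll refine with the wrist camera. Next I work out the jaw direction and the wrist view offset.

Run:
```python
from h import *
p=camera_params('wrist');s=sense()
R=np.array(p['R']);print('cam',(-R.T@p['t']).round(3))
T=s['ee_rot'];c=np.array(s['tcp_pos'])
print('cam in tool',(np.array(T).T@(-R.T@np.array(p['t'])-c)).round(3))
print('view axis in tool',(np.array(T).T@R[2]).round(3))
print('point under tcp z=.05',proj(p,[c[0],c[1],.05]), 'tcp',proj(p,c))
print('img centre z .05',unproj(p,256,192,.05), c)
a=np.array([.4471,-.1585]);b=np.array([.5867,-.3197]);print(np.degrees(np.arctan2(*(b-a)[::-1])),np.linalg.norm(b-a))
```

```text
cam [0.279 0.565 0.385]
cam in tool [ 0.078 -0.    -0.163]
view axis in tool [-0.288  0.     0.958]
point under tcp z=.05 [248.1715458  175.88980269] tcp [248.53106027 239.68593627]
img centre z .05 [0.18281978 0.58772194 0.05      ] [0.20460068 0.59009007 0.22170665]
-49.107274605257125 0.2132453985435559
```

```bash
python3 -m inch '[{"x":0.46,"y":-0.8,"az":-0.5},{"x":0.46,"y":-0.8,"az":-0.5},{"x":0.46,"y":-0.8,"az":-0.5},{"x":0.46,"y":-0.8,"az":-0.5},{"x":0.46,"y":-0.8,"az":-0.5},{"x":0.46,"y":-0.8,"az":-0.5},{"x":0}]'
cat > w.py <<'E'
from h import *
import sys
def look(f,x=None,h=.052):
    s=sense();p,im=snap('wrist',f)
    T=s['ee_rot'];y=np.degrees(np.arctan2(T[1][1],T[0][1]))
    print('t',s['time_s'],'tcp',np.round(s['tcp_pos'],4),'yaw',round(y,1),'tilt',np.round(np.array(T)[2,:],3),'j',np.round(s['joints'],0))
    np.savez('pics/'+f+'.npz',**{k:np.array(v) for k,v in p.items()},tcp=s['tcp_pos'])
    return p,im
if __name__=='__main__': look(sys.argv[1])
E
python3 w.py w1.png
```

```text
t 0.15 tcp [0.2046 0.5901 0.2217] yaw -109.1 tilt [ 0.     0.002 -1.   ] j [ 86.  22.   0.  -0. -68. -15.]$[0]: bad value
```

View pics/w1.png

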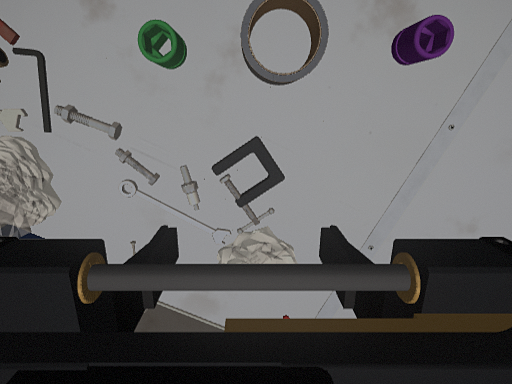

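The call was refused and the view is unchanged. Rows probably need every key, so I'll give them all.

```bash
python3 -m inch '[{"jaw":0,"x":0.46,"y":-0.8,"z":0,"ax":0,"ay":0,"az":-0.5},{"jaw":0,"x":0.46,"y":-0.8,"z":0,"ax":0,"ay":0,"az":-0.5}]'; python3 -m inch '[{"jaw":0,"x":0.46,"y":-0.8,"z":0,"ax":0,"ay":0,"az":-0.5},{"jaw":0,"x":0.46,"y":-0.8,"z":0,"ax":0,"ay":0,"az":-0.5},{"jaw":0,"x":0.46,"y":-0.8,"z":0,"ax":0,"ay":0,"az":-0.5},{"jaw":0,"x":0.46,"y":-0.8,"z":0,"ax":0,"ay":0,"az":-0.5},{"jaw":0,"x":0,"y":0,"z":0,"ax":0,"ay":0,"az":0}]';python3 w.py w2.png
```

```text
time_s: 0.45
tcp_pos: [0.2593, 0.4945, 0.22]
ee_rot: [[0.873, -0.487, -0.001], [-0.487, -0.873, -0.003], [0.001, 0.003, -1.0]]
wrist_force: [1.0, -0.3, 1.5]
gripper_width: 0.997
time_s: 1.08
tcp_pos: [0.3726, 0.2929, 0.2198]
ee_rot: [[0.643, -0.766, -0.002], [-0.766, -0.643, -0.003], [0.001, 0.003, -1.0]]
wrist_force: [0.6, -0.1, -0.3]
gripper_width: 1.005
t 1.075 tcp [0.3726 0.2929 0.2198] yaw -140.0 tilt [ 0.001  0.003 -1.   ] j [ 58.   7. -20.  -0. -63. -18.]
```

View pics/w2.png

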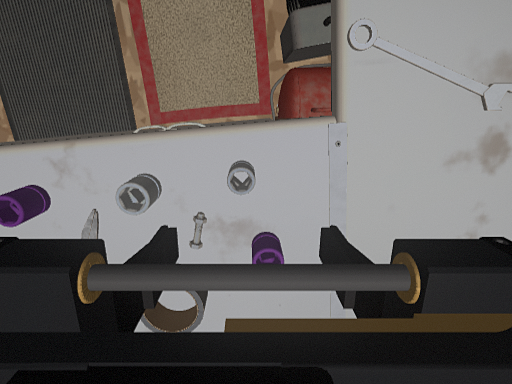

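Wrist view: socket_22 mouth is at about (241,180) and socket_27 mouth at about (136,196). I'll measure them enlarged.

```bash
cat > m.py <<'E'
from h import *
import sys
# m.py file u v h [half]
def crop(f,u,v,hw=40):
    im=cv2.imread('pics/'+f);u=int(u);v=int(v)
    a=im[max(v-hw,0):v+hw,max(u-hw,0):u+hw];k=480//a.shape[0]
    return cv2.resize(a,None,fx=k,fy=k,interpolation=cv2.INTER_CUBIC),max(u-hw,0),max(v-hw,0),k
def overlay(f,X,h,r,out,zb=0.):
    p=np.load('pics/'+f+'.npz');c=proj(p,[*X,zb+h]);a,u0,v0,k=crop(f,*c)
    t=np.linspace(0,2*np.pi,60)
    for z,col in((zb+h,(0,0,255)),(zb,(0,255,0))):
        pts=np.array([(proj(p,[X[0]+r*np.cos(q),X[1]+r*np.sin(q),z])-[u0,v0]+.5)*k for q in t]).astype(int)
        cv2.polylines(a,[pts],True,col,1)
    cv2.imwrite('pics/'+out,a)
def edgefit(f,X,h,r,zb=0.,rng=.006):
    """fit rim circle (top, radius r) + base circle by gradient"""
    from scipy.optimize import minimize
    p=np.load('pics/'+f+'.npz');im=cv2.GaussianBlur(cv2.imread('pics/'+f,0).astype(np.float32),(0,0),1)
    gx=cv2.Sobel(im,cv2.CV_32F,1,0);gy=cv2.Sobel(im,cv2.CV_32F,0,1)
    t=np.linspace(0,2*np.pi,72)
    def hull(x,y):
        P=np.array([proj(p,[x+r*np.cos(q),y+r*np.sin(q),z]) for z in(zb,zb+h) for q in t],np.float32)
        H=cv2.convexHull(P)[:,0];n=np.roll(H,-1,0)-H
        out=[]
        for a,d in zip(H,n):
            L=np.hypot(*d);
            for s in np.arange(0,L,1.): out.append((*(a+d*s/L),d[1]/L,-d[0]/L))
        return np.array(out)
    def cost(v):
        o=hull(*v);g=lambda G:cv2.remap(G,o[:,0].astype(np.float32)[None],o[:,1].astype(np.float32)[None],1)[0]
        return -np.mean(np.abs(g(gx)*o[:,2]+g(gy)*o[:,3]))
    best=min(((cost((X[0]+i,X[1]+j)),X[0]+i,X[1]+j) for i in np.arange(-rng,rng+1e-9,.001) for j in np.arange(-rng,rng+1e-9,.001)))
    r_=minimize(cost,best[1:],method='Nelder-Mead',options=dict(initial_simplex=[(best[1],best[2]),(best[1]+.001,best[2]),(best[1],best[2]+.001)]))
    return r_.x,r_.fun
E
python3 - <<'E'
from m import *
p=np.load('pics/w2.png.npz')
for n,u,v,h,r in(('B',241,180,.048,.017),('A',136,196,.052,.0205)):
    X=unproj(p,u,v,h)[:2];Y,c=edgefit('w2.png',X,h,r,rng=.012);print(n,X.round(4),Y.round(4),c);overlay('w2.png',Y,h,r,'o%s.png'%n)
a=[cv2.imread('pics/o%s.png'%n) for n in'BA'];cv2.imwrite('pics/o1.png',cv2.resize(np.hstack(a),(800,400)))
E
```

```text
B [0.3755 0.3014] [0.375  0.3027] -133.8971601260653
A [0.4592 0.3957] [0.461  0.4022] -132.71858704038638
```

View pics/o1.png

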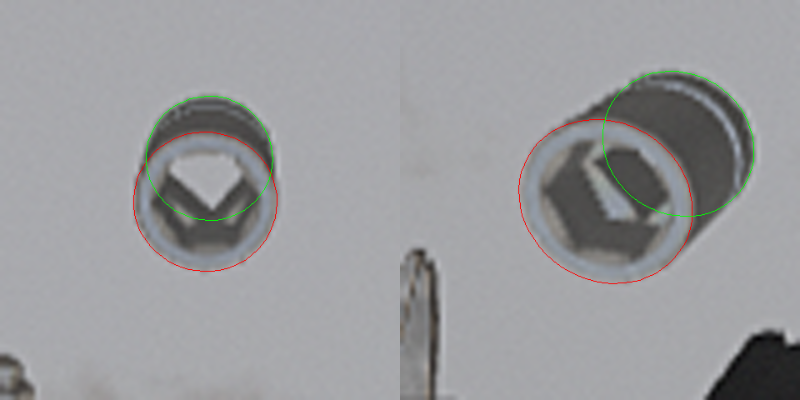

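Both fits lie on the outlines. B is at (0.375, 0.3027), so I shift +2.4 and +9.8 mm, descend and grip.

```bash
python3 -m inch '[{"jaw":0,"x":0.04,"y":0.163,"z":-0.8,"ax":0,"ay":0,"az":0},{"jaw":0,"x":0,"y":0,"z":-0.8,"ax":0,"ay":0,"az":0},{"jaw":0,"x":0,"y":0,"z":-0.8,"ax":0,"ay":0,"az":0},{"jaw":0,"x":0,"y":0,"z":-0.8,"ax":0,"ay":0,"az":0},{"jaw":0,"x":0,"y":0,"z":-0.15,"ax":0,"ay":0,"az":0},{"jaw":0,"x":0,"y":0,"z":0,"ax":0,"ay":0,"az":0}]'; python3 -m inch '[{"jaw":255,"x":0,"y":0,"z":0,"ax":0,"ay":0,"az":0},{"jaw":255,"x":0,"y":0,"z":0,"ax":0,"ay":0,"az":0},{"jaw":255,"x":0,"y":0,"z":0,"ax":0,"ay":0,"az":0},{"jaw":255,"x":0,"y":0,"z":0,"ax":0,"ay":0,"az":0},{"jaw":255,"x":0,"y":0,"z":0,"ax":0,"ay":0,"az":0},{"jaw":255,"x":0,"y":0,"z":0,"ax":0,"ay":0,"az":0}]'
```

```text
time_s: 1.88
tcp_pos: [0.3748, 0.3122, 0.0164]
ee_rot: [[0.652, -0.758, 0.005], [-0.758, -0.652, 0.006], [-0.001, -0.008, -1.0]]
wrist_force: [0.7, -0.1, 0.9]
gripper_width: 0.998
time_s: 2.62
tcp_pos: [0.376, 0.3146, 0.0214]
ee_rot: [[0.653, -0.758, 0.01], [-0.758, -0.653, 0.014], [-0.004, -0.016, -1.0]]
wrist_force: [-0.6, -1.1, 0.5]
gripper_width: 0.397
```

The TCP drifted about 10 mm in y during the descent, so the socket sits off the pad centre. I'll check by eye before lifting.

```bash
python3 w.py w3.png; python3 -m inch '[{"jaw":0,"x":0,"y":0,"z":0,"ax":0,"ay":0,"az":0},{"jaw":0,"x":0,"y":0,"z":0,"ax":0,"ay":0,"az":0},{"jaw":0,"x":0,"y":0,"z":0,"ax":0,"ay":0,"az":0},{"jaw":0,"x":0,"y":0,"z":0,"ax":0,"ay":0,"az":0}]';python3 w.py w4.png
```

```text
t 2.625 tcp [0.376  0.3146 0.0214] yaw -139.3 tilt [-0.004 -0.016 -1.   ] j [ 59.  23. -33.   0. -33. -18.]
time_s: 3.18
tcp_pos: [0.3769, 0.3157, 0.0215]
ee_rot: [[0.653, -0.757, 0.011], [-0.757, -0.653, 0.016], [-0.004, -0.019, -1.0]]
wrist_force: [0.4, -0.5, 0.3]
gripper_width: 0.744
t 3.175 tcp [0.3769 0.3157 0.0215] yaw -139.2 tilt [-0.004 -0.019 -1.   ] j [ 59.  23. -33.   0. -33. -18.]
```

View pics/w3.png

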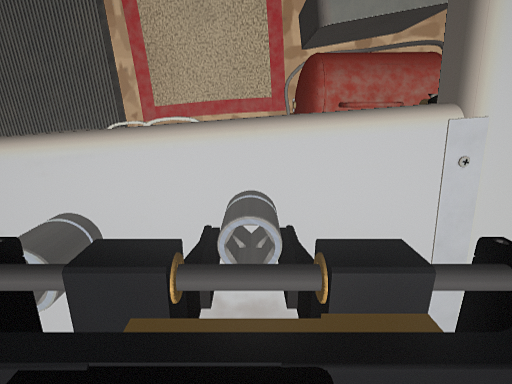

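View pics/w4.png

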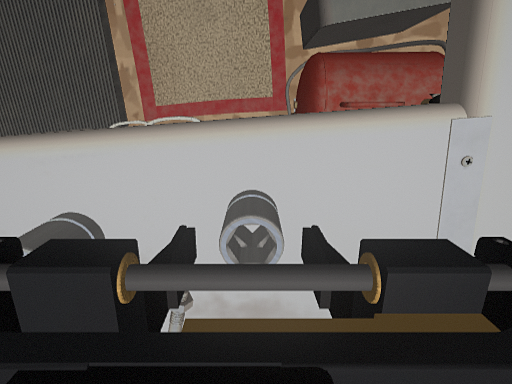

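```bash
cat > loc.py <<'E'
from m import *
import sys
S={'22':(.048,.017),'27':(.052,.0205),'33':(.056,.024),'41':(.060,.028)}
def loc(f,k,u,v,rng=.012,zb=0.):
    h,r=S[k];p=np.load('pics/'+f+'.npz');X=unproj(p,u,v,h+zb)[:2];Y,c=edgefit(f,X,h,r,zb,rng)
    overlay(f,Y,h,r,'ov.png',zb)
    d=Y-p['tcp'][:2];print('at',Y.round(4),'score',c.round(0),'tcp',p['tcp'].round(4),'need x,y units',(d/.06).round(3))
    return Y
if __name__=='__main__': loc(sys.argv[1],sys.argv[2],float(sys.argv[3]),float(sys.argv[4]))
E
python3 loc.py w4.png 22 251 240
```

```text
at [0.3813 0.3072] score -156.0 tcp [0.3769 0.3157 0.0215] need x,y units [ 0.073 -0.141]
```

View pics/ov.png

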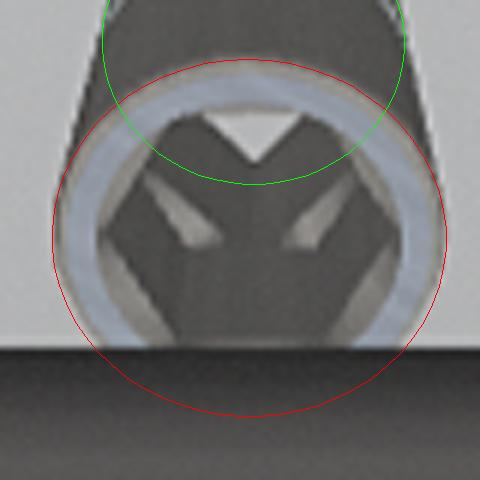

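Fit is good, and the offset lies along the pads. I correct position and the roughly 1° tilt, then check.

```bash
python3 -m inch '[{"jaw":0,"x":0.073,"y":-0.141,"z":-0.09,"ax":-0.09,"ay":0.06,"az":0}]'; python3 -m inch '[{"jaw":0,"x":0,"y":0,"z":0,"ax":0,"ay":0,"az":0}]'
```

```text
time_s: 3.35
tcp_pos: [0.3813, 0.3074, 0.0162]
ee_rot: [[0.654, -0.756, 0.001], [-0.756, -0.654, 0.0], [0.001, -0.001, -1.0]]
wrist_force: [-0.2, 0.3, -0.1]
gripper_width: 0.904
time_s: 3.48
tcp_pos: [0.3815, 0.3067, 0.0157]
ee_rot: [[0.653, -0.757, 0.0], [-0.757, -0.653, -0.001], [0.001, 0.001, -1.0]]
wrist_force: [0.6, -0.3, -0.8]
gripper_width: 0.97
```

```bash
python3 -m inch '[{"jaw":255,"x":0,"y":0.01,"z":0,"ax":0,"ay":0,"az":0},{"jaw":255,"x":0,"y":0,"z":0,"ax":0,"ay":0,"az":0},{"jaw":255,"x":0,"y":0,"z":0,"ax":0,"ay":0,"az":0},{"jaw":255,"x":0,"y":0,"z":0,"ax":0,"ay":0,"az":0},{"jaw":255,"x":0,"y":0,"z":0,"ax":0,"ay":0,"az":0},{"jaw":255,"x":0,"y":0,"z":0,"ax":0,"ay":0,"az":0}]'
```

```text
time_s: 4.22
tcp_pos: [0.3816, 0.3074, 0.0157]
ee_rot: [[0.653, -0.757, 0.0], [-0.757, -0.653, -0.001], [0.001, 0.0, -1.0]]
wrist_force: [0.4, -0.2, 0.1]
gripper_width: 0.403
```

Gripped at 35 mm (34 expected) and centred. Lifting and carrying towards post 2 to view the posts.

```bash
python3 -m inch '[{"jaw":255,"x":0,"y":0,"z":0.5,"ax":0,"ay":0,"az":0},{"jaw":255,"x":0,"y":0,"z":0.9,"ax":0,"ay":0,"az":0},{"jaw":255,"x":0,"y":0,"z":0.9,"ax":0,"ay":0,"az":0},{"jaw":255,"x":0.1,"y":-0.5,"z":0.5,"ax":0,"ay":0,"az":0},{"jaw":255,"x":0.19,"y":-0.86,"z":0,"ax":0,"ay":0,"az":0},{"jaw":255,"x":0.19,"y":-0.86,"z":0,"ax":0,"ay":0,"az":0},{"jaw":255,"x":0.19,"y":-0.86,"z":0,"ax":0,"ay":0,"az":0},{"jaw":255,"x":0.19,"y":-0.86,"z":0,"ax":0,"ay":0,"az":0},{"jaw":255,"x":0.19,"y":-0.86,"z":0,"ax":0,"ay":0,"az":0}]'; python3 -m inch '[{"jaw":255,"x":0.19,"y":-0.86,"z":0,"ax":0,"ay":0,"az":0},{"jaw":255,"x":0.19,"y":-0.86,"z":0,"ax":0,"ay":0,"az":0},{"jaw":255,"x":0.19,"y":-0.86,"z":0,"ax":0,"ay":0,"az":0},{"jaw":255,"x":0.1,"y":-0.5,"z":0,"ax":0,"ay":0,"az":0},{"jaw":255,"x":0,"y":0,"z":0,"ax":0,"ay":0,"az":0}]';python3 w.py w5.png
```

```text
time_s: 5.35
tcp_pos: [0.4414, 0.0115, 0.1863]
ee_rot: [[0.658, -0.753, -0.003], [-0.753, -0.658, -0.004], [0.001, 0.005, -1.0]]
wrist_force: [1.1, 1.0, -1.6]
gripper_width: 0.38
time_s: 5.98
tcp_pos: [0.4793, -0.1822, 0.1834]
ee_rot: [[0.653, -0.757, -0.008], [-0.757, -0.653, -0.001], [-0.004, 0.007, -1.0]]
wrist_force: [-0.3, 0.4, -2.8]
gripper_width: 0.38
t 5.975 tcp [ 0.4793 -0.1822  0.1834] yaw -139.2 tilt [-0.004  0.007 -1.   ] j [ -3.  13. -18.   0. -59.  43.]
```

View pics/w5.png

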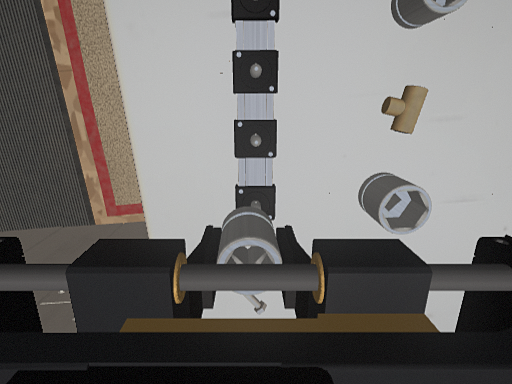

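Wrist view: image up points away from the ring. Post tips are at about (256,207), (256,141) and (256,71). The held socket_22 is at (249,245), sockets 41 and 33 are to the right at (405,208) and (435,5).

```bash
python3 - <<'E'
from m import *
im=cv2.imread('pics/w5.png');a=im[40:225,220:295]
cv2.imwrite('pics/z5.png',cv2.resize(a,None,fx=4,fy=3.2*1.25,interpolation=cv2.INTER_CUBIC)[:,:])
a=cv2.resize(im[40:225,220:295],None,fx=3.2,fy=3.2,interpolation=cv2.INTER_CUBIC);cv2.imwrite('pics/z5.png',a)
E
python3 loc.py w5.png 41 404 210;cp pics/ov.png pics/ov41.png
```

```text
at [ 0.3362 -0.2705] score -159.0 tcp [ 0.4793 -0.1822  0.1834] need x,y units [-2.385 -1.472]
```

View pics/z5.png

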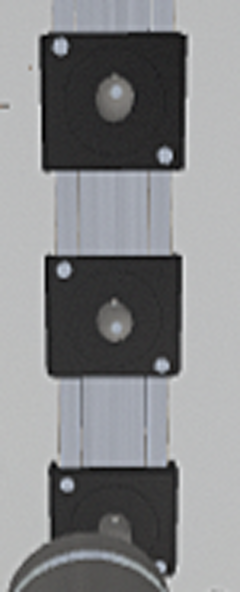

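View pics/ov41.png

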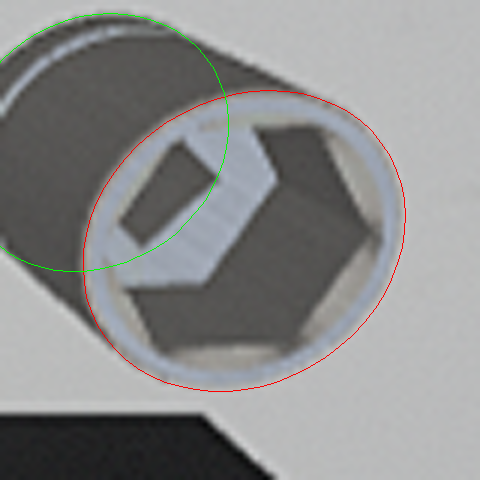

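```bash
cat > post.py <<'E'
from m import *
def drawposts(f,posts,out,box,k,yaw=-49.1):
    p=np.load('pics/'+f+'.npz');im=cv2.imread('pics/'+f);u0,v0,u1,v1=box
    a=cv2.resize(im[v0:v1,u0:u1],None,fx=k,fy=k,interpolation=cv2.INTER_CUBIC)
    c,s=np.cos(np.radians(yaw)),np.sin(np.radians(yaw))
    P=lambda X:tuple(((proj(p,X)-[u0,v0]+.5)*k).astype(int).tolist())
    t=np.linspace(0,2*np.pi,40)
    for x,y in posts:
        for r,z,col in((.006,.02,(0,255,0)),(.002,.046,(0,0,255))):
            cv2.polylines(a,[np.array([P([x+r*np.cos(q),y+r*np.sin(q),z]) for q in t])],True,col,1)
        for hx,hy in((.021,.023),(.023,.021)):
          cv2.polylines(a,[np.array([P([x+c*i*hx-s*j*hy,y+s*i*hx+c*j*hy,.02]) for i,j in((1,1),(1,-1),(-1,-1),(-1,1))])],True,(0,255,255) if hx<.022 else (255,0,255),1)
    cv2.imwrite('pics/'+out,a)
E
python3 - <<'E'
from post import *
p=np.load('pics/w5.png.npz')
c3=unproj(p,255.5,71.9,.02)[:2];c2=unproj(p,255.5,138.75,.02)[:2]
d=c3-c2;print(c2.round(4),c3.round(4),np.linalg.norm(d),np.degrees(np.arctan2(d[1],d[0])))
c1=c2-d;print(c1.round(4),(c3+d).round(4))
drawposts('w5.png',[c1,c2,c3],'z6.png',(215,40,300,230),3)
E
```

```text
[ 0.5005 -0.2214] [ 0.5457 -0.273 ] 0.06861564436403687 -48.80713745949853
[ 0.4553 -0.1697] [ 0.5909 -0.3246]
```

View pics/z6.png

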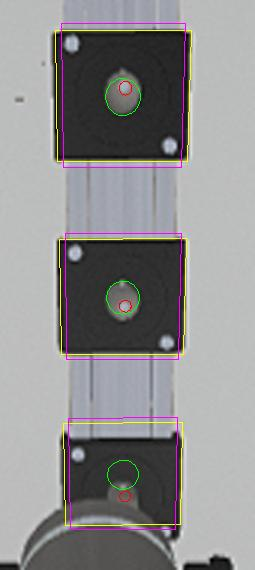

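The post model fits posts 2 and 3 well, and post 1 is about 4.5 mm closer to the ring. Now I check the held socket against the TCP in the same camera.

Run:
```python
from post import *
from loc import loc
p=np.load('pics/w5.png.npz')
Y=loc('w5.png','22',249,240,.01,.1677)
c1=(.4523,-.1663)
drawposts('w5.png',[c1],'z6.png',(215,150,300,250),6)
d=np.array(c1)-Y;print(((d)/.06).round(3))
```

```text
at [ 0.4837 -0.197 ] score -90.0 tcp [ 0.4793 -0.1822  0.1834] need x,y units [ 0.074 -0.246]
[-0.524  0.511]
```

View pics/z6.png

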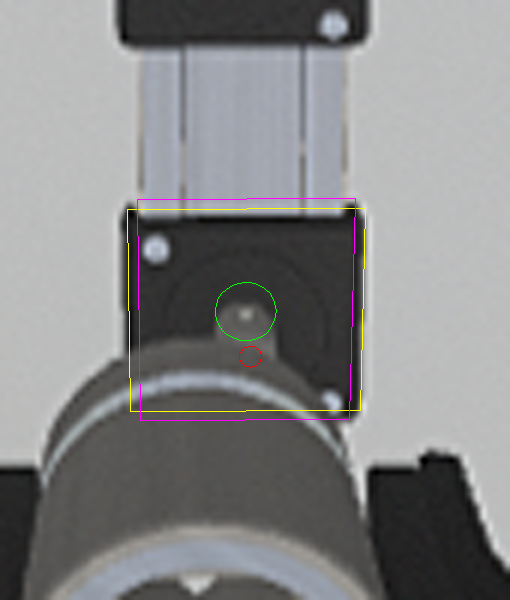

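View pics/ov.png

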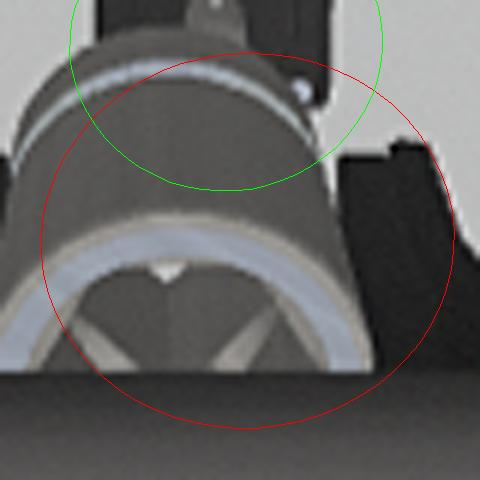

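Run:
```python
from post import *
p=np.load('pics/w5.png.npz')
t=p['tcp']
# body tilt ~0.4deg neglected. try several z
for zb in(.1677,.166):
  for X in (t[:2],):
    Y,c=edgefit('w5.png',X,.048,.017,zb,.006);print(zb,Y.round(4),c,((Y-t[:2])*1000).round(1))
overlay('w5.png',t[:2],.048,.017,'ov.png',.1677)
```

```text
0.1677 [ 0.4793 -0.1827] -98.65225751228755 [ 0.  -0.5]
0.166 [ 0.4789 -0.1817] -101.41298908161653 [-0.4  0.4]
```

View pics/ov.png

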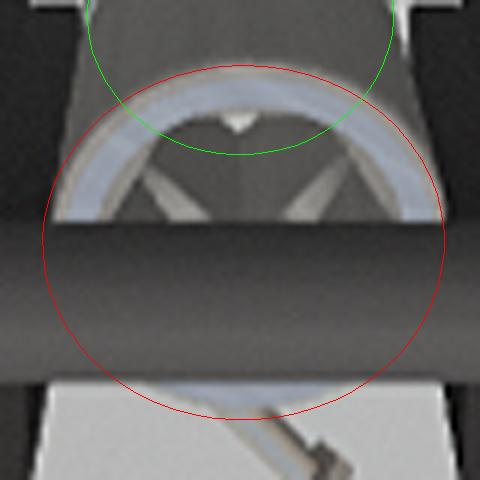

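The held socket is centred on the TCP to within 0.5 mm. Moving above post 1 at (0.4519, -0.1658), stopping with the tip at about 0.075.

```bash
python3 -m inch '[{"jaw":255,"x":-0.45,"y":0.27,"z":0,"ax":0,"ay":-0.04,"az":0},{"jaw":255,"x":0,"y":0,"z":-0.6,"ax":0,"ay":0,"az":0},{"jaw":255,"x":0,"y":0,"z":-0.7,"ax":0,"ay":0,"az":0},{"jaw":255,"x":0,"y":0,"z":-0.3,"ax":0,"ay":0,"az":0},{"jaw":255,"x":0,"y":0,"z":0,"ax":0,"ay":0,"az":0}]'
```

```text
time_s: 6.65
tcp_pos: [0.4493, -0.1598, 0.0854]
ee_rot: [[0.658, -0.753, -0.001], [-0.753, -0.658, 0.0], [-0.001, 0.001, -1.0]]
wrist_force: [-0.7, -0.2, -1.3]
gripper_width: 0.38
```

```bash
python3 -m inch '[{"jaw":255,"x":0.04,"y":-0.1,"z":-0.15,"ax":0,"ay":0,"az":0},{"jaw":255,"x":0,"y":0,"z":-0.05,"ax":0,"ay":0,"az":0}]'; python3 w.py w6.png
python3 - <<'E'
from h import *
snap('side','s1.png');s=cv2.imread('pics/s1.png');cv2.imwrite('pics/s1z.png',cv2.resize(s[90:190,200:320],None,fx=6,fy=6,interpolation=cv2.INTER_CUBIC))
E
```

```text
time_s: 6.9
tcp_pos: [0.4532, -0.1653, 0.0744]
ee_rot: [[0.66, -0.751, 0.002], [-0.751, -0.66, 0.0], [0.001, -0.002, -1.0]]
wrist_force: [-0.3, -0.8, -1.9]
gripper_width: 0.38
t 6.9 tcp [ 0.4532 -0.1653  0.0744] yaw -138.7 tilt [ 0.001 -0.002 -1.   ] j [ -1.  18. -31.  -0. -41.  42.]
```

View pics/w6.png

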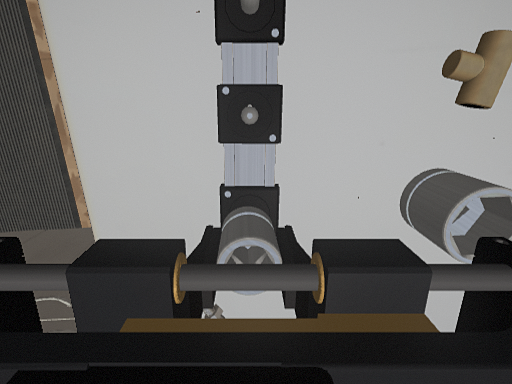

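View pics/s1z.png

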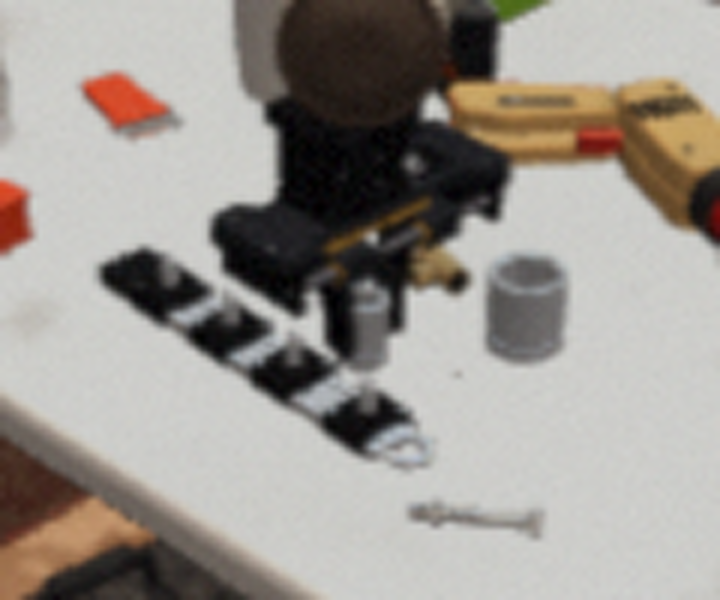

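Wrist: clip 1's top edge is at about v=185 above the held socket. Side: the socket hangs right above post 1, at about (368,365) zoomed. Checking the model overlay at close range.

Run:
```python
from post import *
drawposts('w6.png',[(.4519,-.1658),(.5005,-.2214)],'z7.png',(190,60,310,260),3,-48.9)
```

```text
(no output)
```

View pics/z7.png

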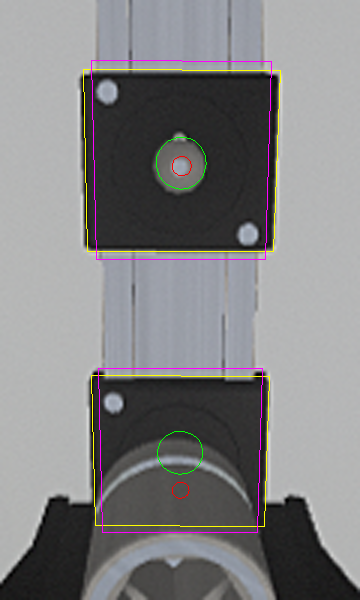

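The overlay matches within about 0.5 mm. Lowering onto post 1.

```bash
python3 -m inch '[{"jaw":255,"x":-0.02,"y":0.0,"z":-0.2,"ax":0,"ay":0,"az":0},{"jaw":255,"x":0,"y":0,"z":-0.2,"ax":0,"ay":0,"az":0}]';python3 -m inch '[{"jaw":255,"x":0,"y":0,"z":-0.15,"ax":0,"ay":0,"az":0},{"jaw":255,"x":0,"y":0,"z":-0.06,"ax":0,"ay":0,"az":0}]'
```

```text
time_s: 7.25
tcp_pos: [0.4529, -0.1655, 0.0506]
ee_rot: [[0.66, -0.752, 0.006], [-0.752, -0.66, -0.0], [0.004, -0.005, -1.0]]
wrist_force: [-0.2, 0.4, -2.4]
gripper_width: 0.378
time_s: 7.5
tcp_pos: [0.4522, -0.1655, 0.0363]
ee_rot: [[0.66, -0.751, 0.004], [-0.751, -0.66, -0.0], [0.003, -0.003, -1.0]]
wrist_force: [-3.6, 0.4, 19.1]
gripper_width: 0.378
```

Seated: tip at 0.0363 against 0.0357 expected, with 19 N of contact. Releasing and rising.

```bash
python3 -m inch '[{"jaw":120,"x":0,"y":0,"z":0,"ax":0,"ay":-0.02,"az":0},{"jaw":0,"x":0,"y":0,"z":0,"ax":0,"ay":0,"az":0},{"jaw":0,"x":0,"y":0,"z":0,"ax":0,"ay":0,"az":0},{"jaw":0,"x":0,"y":0,"z":0.02,"ax":0,"ay":0,"az":0}]'; python3 -m inch '[{"jaw":0,"x":0,"y":0,"z":0.5,"ax":0,"ay":0,"az":0},{"jaw":0,"x":0,"y":0,"z":0.9,"ax":0,"ay":0,"az":0},{"jaw":0,"x":0,"y":0,"z":0.9,"ax":0,"ay":0,"az":0},{"jaw":0,"x":0.0,"y":0.0,"z":0,"ax":0,"ay":0,"az":0}]'; python3 w.py w7.png
```

```text
time_s: 8.0
tcp_pos: [0.4535, -0.1657, 0.038]
ee_rot: [[0.66, -0.751, 0.01], [-0.751, -0.66, -0.001], [0.007, -0.007, -1.0]]
wrist_force: [0.3, 0.4, 0.1]
gripper_width: 0.749
time_s: 8.5
tcp_pos: [0.4529, -0.1658, 0.1806]
ee_rot: [[0.66, -0.751, 0.01], [-0.751, -0.66, -0.001], [0.007, -0.007, -1.0]]
wrist_force: [0.1, 0.3, 0.1]
gripper_width: 0.998
t 8.5 tcp [ 0.4529 -0.1658  0.1806] yaw -138.7 tilt [ 0.007 -0.007 -1.   ] j [ -1.  10. -23.   0. -56.  42.]
```

View pics/w7.png

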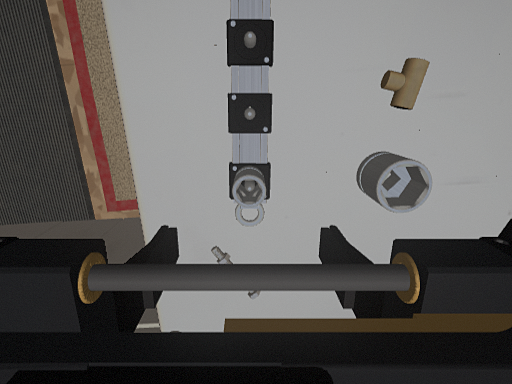

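socket_22 sits upright on post 1 beside the ring, at (249,187) to (249,211). Next is socket_41 at (0.336, -0.270).

```bash
python3 -m inch '[{"jaw":0,"x":-0.6,"y":-0.53,"z":0,"ax":0,"ay":0.055,"az":0},{"jaw":0,"x":-0.6,"y":-0.53,"z":0,"ax":0,"ay":0,"az":0},{"jaw":0,"x":-0.5,"y":-0.5,"z":0,"ax":0,"ay":0,"az":0},{"jaw":0,"x":0.0,"y":0.0,"z":-0.4,"ax":0,"ay":0,"az":0},{"jaw":0,"x":0.0,"y":0.0,"z":-0.4,"ax":0,"ay":0,"az":0},{"jaw":0,"x":0.0,"y":0.0,"z":-0.1,"ax":0,"ay":0,"az":0}]'; python3 w.py w8.png
```

```text
time_s: 9.3
tcp_pos: [0.3402, -0.2594, 0.1157]
ee_rot: [[0.659, -0.752, -0.018], [-0.752, -0.659, 0.005], [-0.016, 0.01, -1.0]]
wrist_force: [-0.0, 0.6, 0.7]
gripper_width: 1.0
t 9.3 tcp [ 0.3402 -0.2594  0.1157] yaw -138.8 tilt [-0.016  0.01  -1.   ] j [-15.  10. -34.  -0. -47.  57.]
```

View pics/w8.png

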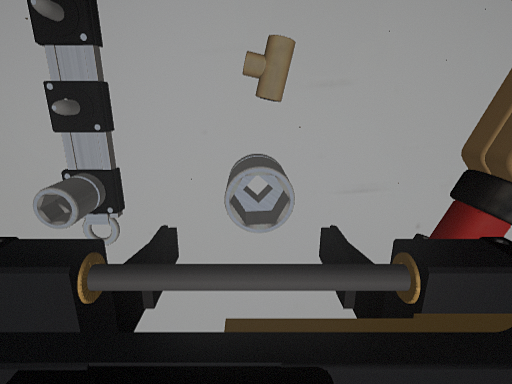

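```bash
python3 loc.py w8.png 41 260 200
```

```text
at [ 0.337  -0.2704] score -110.0 tcp [ 0.3402 -0.2594  0.1157] need x,y units [-0.053 -0.182]
```

View pics/ov.png

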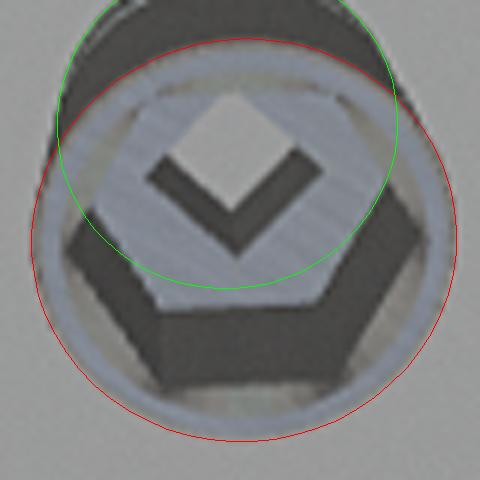

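The fit agrees with the previous one to 1 mm. Correct and go down part way.

```bash
python3 -m inch '[{"jaw":0,"x":-0.05,"y":-0.18,"z":-0.1,"ax":-0.03,"ay":-0.1,"az":0},{"jaw":0,"x":0,"y":0,"z":-0.3,"ax":0,"ay":0,"az":0},{"jaw":0,"x":0,"y":0,"z":-0.3,"ax":0,"ay":0,"az":0}]'
```

```text
time_s: 9.72
tcp_pos: [0.3393, -0.272, 0.0743]
ee_rot: [[0.66, -0.751, 0.006], [-0.751, -0.66, -0.003], [0.006, -0.003, -1.0]]
wrist_force: [0.4, 0.3, 0.5]
gripper_width: 0.999
```

```bash
python3 -m inch '[{"jaw":0,"x":-0.04,"y":0.02,"z":-0.4,"ax":0,"ay":0.02,"az":0},{"jaw":0,"x":0,"y":0,"z":-0.35,"ax":0,"ay":0,"az":0},{"jaw":0,"x":0,"y":0,"z":-0.1,"ax":0,"ay":0,"az":0}]'
```

```text
time_s: 10.1
tcp_pos: [0.3375, -0.2723, 0.0223]
ee_rot: [[0.66, -0.751, 0.007], [-0.751, -0.66, -0.004], [0.008, -0.002, -1.0]]
wrist_force: [0.0, 0.8, -0.3]
gripper_width: 1.0
```

```bash
python3 -m inch '[{"jaw":0,"x":0,"y":0.03,"z":-0.02,"ax":0.02,"ay":0.04,"az":0},{"jaw":255,"x":0,"y":0,"z":0,"ax":0,"ay":0,"az":0},{"jaw":255,"x":0,"y":0,"z":0,"ax":0,"ay":0,"az":0},{"jaw":255,"x":0,"y":0,"z":0,"ax":0,"ay":0,"az":0},{"jaw":255,"x":0,"y":0,"z":0,"ax":0,"ay":0,"az":0}]'
```

```text
time_s: 10.72
tcp_pos: [0.3392, -0.2713, 0.0233]
ee_rot: [[0.661, -0.751, 0.004], [-0.751, -0.661, -0.002], [0.005, -0.002, -1.0]]
wrist_force: [-1.1, -0.8, -1.1]
gripper_width: 0.635
```

Gripped at 55 mm (56 expected). Lifting and moving to view post 4.

```bash
python3 -m inch '[{"jaw":255,"x":0,"y":0,"z":0.4,"ax":0,"ay":0,"az":0},{"jaw":255,"x":0,"y":0,"z":0.9,"ax":0,"ay":0,"az":0},{"jaw":255,"x":0,"y":0,"z":0.9,"ax":0,"ay":0,"az":0},{"jaw":255,"x":0.4,"y":-0.04,"z":0.2,"ax":0,"ay":0,"az":0},{"jaw":255,"x":0.8,"y":-0.07,"z":0,"ax":0,"ay":0,"az":0},{"jaw":255,"x":0.8,"y":-0.07,"z":0,"ax":0,"ay":0,"az":0},{"jaw":255,"x":0.8,"y":-0.07,"z":0,"ax":0,"ay":0,"az":0},{"jaw":255,"x":0.4,"y":-0.04,"z":0,"ax":0,"ay":0,"az":0},{"jaw":255,"x":0.1,"y":0,"z":0,"ax":0,"ay":0,"az":0},{"jaw":255,"x":0,"y":0,"z":0,"ax":0,"ay":0,"az":0}]'; python3 w.py w9.png
```

```text
time_s: 11.98
tcp_pos: [0.5319, -0.2833, 0.1626]
ee_rot: [[0.656, -0.755, -0.015], [-0.754, -0.656, 0.011], [-0.019, 0.004, -1.0]]
wrist_force: [-0.4, 0.3, -3.5]
gripper_width: 0.633
t 11.975 tcp [ 0.5319 -0.2833  0.1626] yaw -139.0 tilt [-0.019  0.004 -1.   ] j [-13.  23.  -7.  -0. -61.  54.]
```

View pics/w9.png

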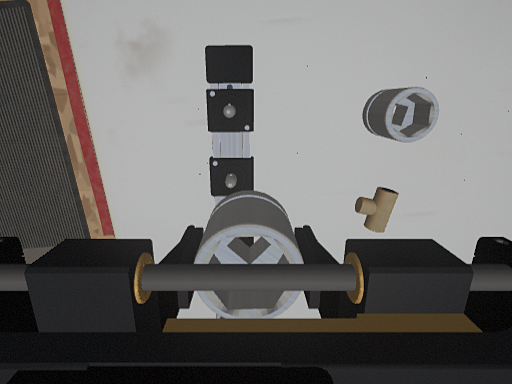

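Clip 4 is at about (230,110), clip 3 at (232,176) and socket_33's mouth at (411,113).

Run:
```python
from post import *
from loc import loc
p=np.load('pics/w9.png.npz')
print(unproj(p,230,110.5,.02).round(4),unproj(p,232,176.5,.02).round(4))
c4=unproj(p,230,110.5,.02)[:2]
drawposts('w9.png',[c4,(.5457,-.273)],'z8.png',(190,30,300,220),3,-48.9)
loc('w9.png','33',411,114)
t=p['tcp']
for zb in(.139,):
    Y,c=edgefit('w9.png',t[:2],.060,.028,zb,.006);print(zb,Y.round(4),c,((Y-t[:2])*1000).round(1))
```

```text
[ 0.5922 -0.3262  0.02  ] [ 0.5468 -0.2752  0.02  ]
at [ 0.4663 -0.4319] score -158.0 tcp [ 0.5319 -0.2833  0.1626] need x,y units [-1.094 -2.477]
0.139 [ 0.5299 -0.2816] -106.57727755231336 [-2.   1.7]
```

View pics/z8.png

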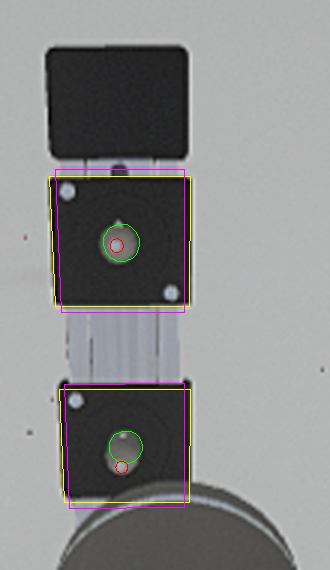

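View pics/ov.png

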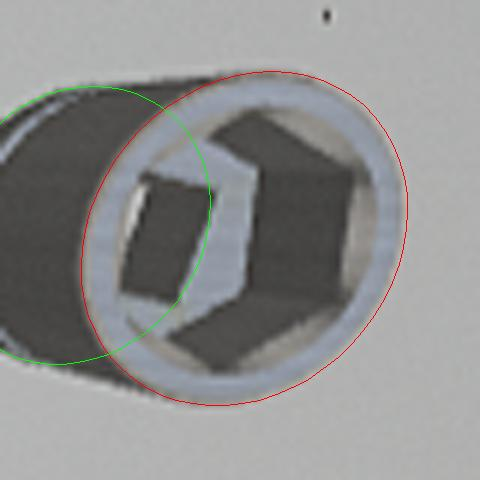

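Post 4 is at (0.592, -0.326). The held socket_41 sits about 2 mm toward −tool-x, which agrees with the grasp record, so I aim the TCP at (0.5937, -0.3279).

```bash
python3 -m inch '[{"jaw":255,"x":0.52,"y":-0.37,"z":0,"ax":-0.06,"ay":-0.08,"az":0},{"jaw":255,"x":0.45,"y":-0.33,"z":0,"ax":0,"ay":0,"az":0},{"jaw":255,"x":0,"y":0,"z":-0.5,"ax":0,"ay":0,"az":0},{"jaw":255,"x":0,"y":0,"z":-0.5,"ax":0,"ay":0,"az":0},{"jaw":255,"x":0,"y":0,"z":-0.1,"ax":0,"ay":0,"az":0}]'
```

```text
time_s: 12.65
tcp_pos: [0.585, -0.3259, 0.0967]
ee_rot: [[0.654, -0.756, -0.003], [-0.756, -0.654, 0.003], [-0.004, 0.001, -1.0]]
wrist_force: [0.2, -0.1, -3.6]
gripper_width: 0.635
```

```bash
python3 -m inch '[{"jaw":255,"x":0.14,"y":-0.03,"z":-0.12,"ax":-0.02,"ay":-0.02,"az":0},{"jaw":255,"x":0,"y":0,"z":-0.1,"ax":0,"ay":0,"az":0}]'; python3 w.py w10.png
```

```text
time_s: 12.9
tcp_pos: [0.5943, -0.3283, 0.0853]
ee_rot: [[0.654, -0.756, 0.003], [-0.756, -0.654, -0.003], [0.004, -0.001, -1.0]]
wrist_force: [-0.2, -0.8, -4.2]
gripper_width: 0.633
t 12.9 tcp [ 0.5943 -0.3283  0.0853] yaw -139.1 tilt [ 0.004 -0.001 -1.   ] j [-15.  33.  -1.   0. -55.  56.]
```

View pics/w10.png

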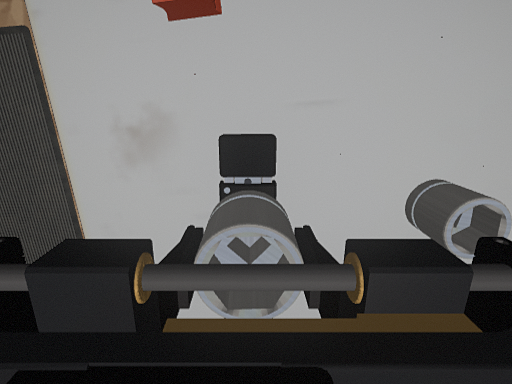

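Run:
```python
from post import *
p=np.load('pics/w10.png.npz');t=p['tcp']
drawposts('w10.png',[(.5922,-.3262)],'z9.png',(190,120,310,320),3,-48.9)
Y,c=edgefit('w10.png',t[:2],.060,.028,t[2]-.0233,.006);print(Y.round(4),c,((Y-t[:2])*1000).round(1))
```

```text
[ 0.5925 -0.3269] -98.35951424569843 [-1.7  1.4]
```

View pics/z9.png

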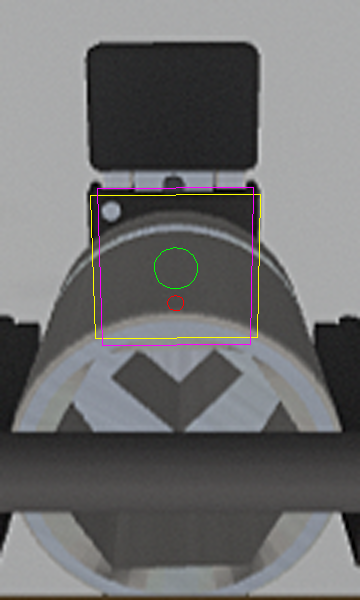

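The socket is within about 1 mm of the post axis. Lowering; the seated tip should be at about 0.0433.

```bash
python3 -m inch '[{"jaw":255,"x":0,"y":0.01,"z":-0.2,"ax":0,"ay":0,"az":0},{"jaw":255,"x":0,"y":0,"z":-0.2,"ax":0,"ay":0,"az":0},{"jaw":255,"x":0,"y":0,"z":-0.1,"ax":0,"ay":0,"az":0}]';python3 -m inch '[{"jaw":255,"x":0,"y":0,"z":-0.15,"ax":0,"ay":0.02,"az":0},{"jaw":255,"x":0,"y":0,"z":-0.06,"ax":0,"ay":0,"az":0}]'
```

```text
time_s: 13.32
tcp_pos: [0.5942, -0.3275, 0.0541]
ee_rot: [[0.654, -0.756, 0.004], [-0.756, -0.654, -0.003], [0.005, -0.002, -1.0]]
wrist_force: [-0.3, 0.2, -3.6]
gripper_width: 0.631
time_s: 13.58
tcp_pos: [0.5943, -0.3277, 0.0432]
ee_rot: [[0.655, -0.755, -0.0], [-0.755, -0.655, -0.004], [0.003, 0.003, -1.0]]
wrist_force: [-5.9, 6.0, 17.4]
gripper_width: 0.634
```

Seated at 0.0432 with 17 N. Release, rise and go on to socket_33.

```bash
python3 -m inch '[{"jaw":120,"x":0,"y":0,"z":0,"ax":0,"ay":0,"az":0},{"jaw":0,"x":0,"y":0,"z":0,"ax":0,"ay":0,"az":0},{"jaw":0,"x":0,"y":0,"z":0.0,"ax":0,"ay":0,"az":0},{"jaw":0,"x":0,"y":0,"z":0.02,"ax":0,"ay":0,"az":0}]'; python3 -m inch '[{"jaw":0,"x":0,"y":0,"z":0.5,"ax":0,"ay":0,"az":0},{"jaw":0,"x":0,"y":0,"z":0.9,"ax":0,"ay":0,"az":0},{"jaw":0,"x":0,"y":0,"z":0.5,"ax":0,"ay":0,"az":0},{"jaw":0,"x":-0.6,"y":-0.5,"z":0,"ax":0,"ay":0,"az":0},{"jaw":0,"x":-0.8,"y":-0.66,"z":0,"ax":0,"ay":0,"az":0},{"jaw":0,"x":-0.6,"y":-0.5,"z":-0.1,"ax":0,"ay":0,"az":0},{"jaw":0,"x":0,"y":0,"z":-0.2,"ax":0,"ay":0,"az":0}]'; python3 w.py w11.png
```

```text
time_s: 14.08
tcp_pos: [0.5963, -0.3286, 0.0463]
ee_rot: [[0.656, -0.755, 0.004], [-0.755, -0.656, -0.006], [0.008, 0.001, -1.0]]
wrist_force: [-0.0, -0.4, -0.3]
gripper_width: 0.89
time_s: 14.95
tcp_pos: [0.4752, -0.4316, 0.1493]
ee_rot: [[0.658, -0.753, 0.012], [-0.753, -0.658, -0.012], [0.017, -0.001, -1.0]]
wrist_force: [0.9, -0.6, 0.1]
gripper_width: 1.0
t 14.95 tcp [ 0.4752 -0.4316  0.1493] yaw -138.8 tilt [ 0.017 -0.001 -1.   ] j [-28.  26.  -4.   0. -59.  69.]
```

View pics/w11.png

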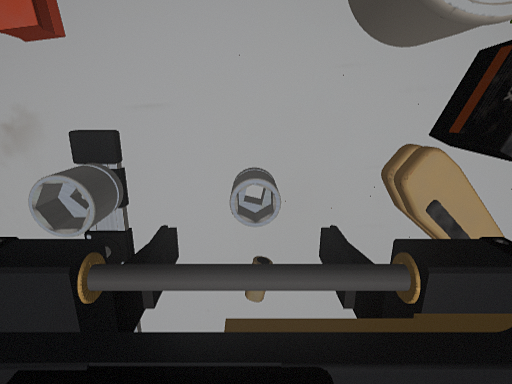

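socket_41 stands on the end post at (75,200). Socket_33's mouth is at (255,200). The drill on the right is about 120 mm away along the jaws, which clears the ±95 mm body.

```bash
python3 loc.py w11.png 33 255 201
```

```text
at [ 0.4667 -0.4316] score -111.0 tcp [ 0.4752 -0.4316  0.1493] need x,y units [-0.142  0.001]
```

View pics/ov.png

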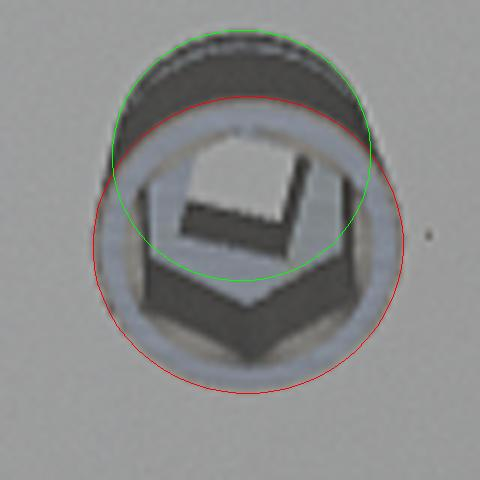

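```bash
python3 -m inch '[{"jaw":0,"x":-0.13,"y":0,"z":-0.3,"ax":0.07,"ay":0.07,"az":0},{"jaw":0,"x":0,"y":0,"z":-0.5,"ax":0,"ay":0,"az":0},{"jaw":0,"x":0,"y":0,"z":-0.3,"ax":0,"ay":0,"az":0}]'
```

```text
time_s: 15.38
tcp_pos: [0.4695, -0.4286, 0.0784]
ee_rot: [[0.662, -0.75, -0.002], [-0.75, -0.662, 0.003], [-0.004, -0.0, -1.0]]
wrist_force: [-0.6, 0.2, -0.2]
gripper_width: 1.0
```

```bash
python3 -m inch '[{"jaw":0,"x":-0.04,"y":-0.05,"z":-0.45,"ax":-0.02,"ay":-0.01,"az":0},{"jaw":0,"x":0,"y":0,"z":-0.35,"ax":0,"ay":0,"az":0},{"jaw":0,"x":0,"y":0,"z":-0.1,"ax":0,"ay":0,"az":0}]'
```

```text
time_s: 15.75
tcp_pos: [0.4674, -0.4281, 0.018]
ee_rot: [[0.665, -0.747, -0.007], [-0.747, -0.665, 0.003], [-0.007, 0.003, -1.0]]
wrist_force: [-0.4, -0.6, -0.4]
gripper_width: 1.001
```

```bash
python3 -m inch '[{"jaw":0,"x":-0.01,"y":-0.06,"z":0.01,"ax":-0.02,"ay":-0.04,"az":0},{"jaw":0,"x":0,"y":0,"z":0,"ax":0,"ay":0,"az":0}]'; python3 -m inch '[{"jaw":255,"x":0,"y":0,"z":0,"ax":0,"ay":0,"az":0},{"jaw":255,"x":0,"y":0,"z":0,"ax":0,"ay":0,"az":0},{"jaw":255,"x":0,"y":0,"z":0,"ax":0,"ay":0,"az":0},{"jaw":255,"x":0,"y":0,"z":0,"ax":0,"ay":0,"az":0},{"jaw":255,"x":0,"y":0,"z":0,"ax":0,"ay":0,"az":0}]'
```

```text
time_s: 16.0
tcp_pos: [0.4677, -0.4314, 0.0185]
ee_rot: [[0.666, -0.746, 0.0], [-0.746, -0.666, -0.0], [0.0, -0.0, -1.0]]
wrist_force: [0.1, -0.3, -0.1]
gripper_width: 1.001
time_s: 16.62
tcp_pos: [0.4687, -0.4322, 0.0211]
ee_rot: [[0.666, -0.746, 0.004], [-0.746, -0.666, -0.003], [0.005, -0.001, -1.0]]
wrist_force: [0.1, 0.5, 0.2]
gripper_width: 0.542
```

Gripped at 47 mm (48 expected). Lifting and carrying to a view of post 3.

```bash
python3 -m inch '[{"jaw":255,"x":0,"y":0,"z":0.4,"ax":0,"ay":0,"az":0},{"jaw":255,"x":0,"y":0,"z":0.9,"ax":0,"ay":0,"az":0},{"jaw":255,"x":0,"y":0,"z":0.9,"ax":0,"ay":0,"az":0},{"jaw":255,"x":0.15,"y":0.5,"z":0.2,"ax":0,"ay":0,"az":0},{"jaw":255,"x":0.2,"y":0.8,"z":0,"ax":0,"ay":0,"az":0},{"jaw":255,"x":0.2,"y":0.8,"z":0,"ax":0,"ay":0,"az":0},{"jaw":255,"x":0.2,"y":0.7,"z":0,"ax":0,"ay":0,"az":0},{"jaw":255,"x":0.1,"y":0.3,"z":0,"ax":0,"ay":0,"az":0},{"jaw":255,"x":0,"y":0,"z":0,"ax":0,"ay":0,"az":0}]'; python3 w.py w12.png
```

```text
time_s: 17.75
tcp_pos: [0.514, -0.2371, 0.1602]
ee_rot: [[0.661, -0.75, -0.01], [-0.75, -0.662, 0.01], [-0.014, 0.001, -1.0]]
wrist_force: [-0.1, 0.1, -3.1]
gripper_width: 0.543
t 17.75 tcp [ 0.514  -0.2371  0.1602] yaw -138.6 tilt [-0.014  0.001 -1.   ] j [ -9.  20. -12.  -1. -58.  50.]
```

View pics/w12.png

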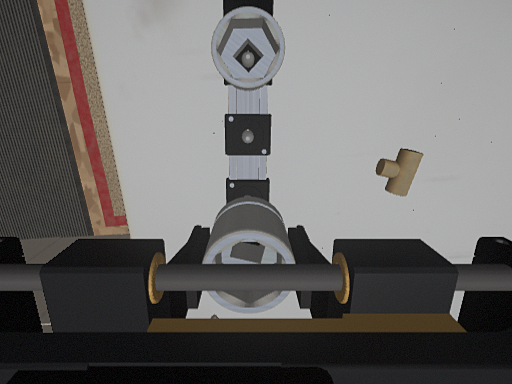

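Wrist: socket_41 has post 4 inside its drive hole at (248,58). Clip 3 is at (248,134), and clip 2 is partly hidden at (248,190).

Run:
```python
from post import *
p=np.load('pics/w12.png.npz');t=p['tcp']
c3=unproj(p,248,134.3,.02)[:2];print(c3.round(4))
drawposts('w12.png',[c3,(.5005,-.2214)],'z10.png',(200,90,300,280),3,-48.7)
Y,c=edgefit('w12.png',t[:2],.056,.024,t[2]-.0205,.006);print(Y.round(4),c,((Y-t[:2])*1000).round(1))
```

```text
[ 0.5464 -0.2742]
[ 0.5125 -0.2361] -96.55444512327948 [-1.4  1. ]
```

View pics/z10.png

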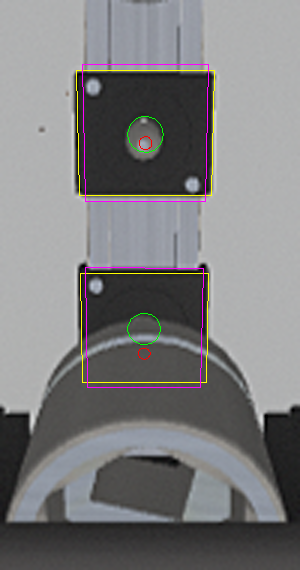

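```bash
python3 -m inch '[{"jaw":255,"x":0.4,"y":-0.45,"z":0,"ax":-0.06,"ay":-0.06,"az":0},{"jaw":255,"x":0.15,"y":-0.15,"z":-0.2,"ax":0,"ay":0,"az":0},{"jaw":255,"x":0,"y":0,"z":-0.5,"ax":0,"ay":0,"az":0},{"jaw":255,"x":0,"y":0,"z":-0.4,"ax":0,"ay":0,"az":0},{"jaw":255,"x":0,"y":0,"z":-0.1,"ax":0,"ay":0,"az":0}]'
```

```text
time_s: 18.42
tcp_pos: [0.5435, -0.2788, 0.0828]
ee_rot: [[0.655, -0.756, -0.005], [-0.756, -0.655, 0.002], [-0.004, 0.003, -1.0]]
wrist_force: [-0.1, -0.0, -3.1]
gripper_width: 0.538
```

```bash
python3 -m inch '[{"jaw":255,"x":0.06,"y":0.06,"z":-0.05,"ax":-0.01,"ay":-0.03,"az":0},{"jaw":255,"x":0,"y":0,"z":-0.05,"ax":0,"ay":0,"az":0}]'; python3 w.py w13.png
python3 - <<'E'
from post import *
p=np.load('pics/w13.png.npz');t=p['tcp']
drawposts('w13.png',[(.5463,-.2741)],'z11.png',(190,100,310,300),3,-48.9)
Y,c=edgefit('w13.png',t[:2],.056,.024,t[2]-.0205,.006);print(Y.round(4),c,((Y-t[:2])*1000).round(1))
E
```

```text
time_s: 18.68
tcp_pos: [0.5473, -0.2759, 0.0769]
ee_rot: [[0.654, -0.757, 0.001], [-0.757, -0.654, -0.001], [0.001, -0.0, -1.0]]
wrist_force: [-0.3, 0.5, -1.9]
gripper_width: 0.54
t 18.675 tcp [ 0.5473 -0.2759  0.0769] yaw -139.2 tilt [ 0.001 -0.    -1.   ] j [-12.  29. -12.   0. -50.  52.]
[ 0.5457 -0.2747] -87.59330738254629 [-1.5  1.1]
```

View pics/z11.png

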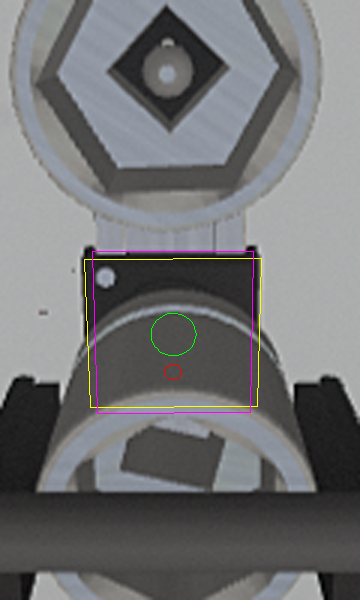

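The held socket is within 1 mm of post 3. Lowering.

```bash
python3 -m inch '[{"jaw":255,"x":0.01,"y":0.01,"z":-0.2,"ax":0,"ay":0,"az":0},{"jaw":255,"x":0,"y":0,"z":-0.2,"ax":0,"ay":0,"az":0}]';python3 -m inch '[{"jaw":255,"x":0,"y":0,"z":-0.14,"ax":0,"ay":0.0,"az":0},{"jaw":255,"x":0,"y":0,"z":-0.1,"ax":0,"ay":0,"az":0}]'
```

```text
time_s: 18.98
tcp_pos: [0.549, -0.2753, 0.0534]
ee_rot: [[0.654, -0.757, 0.005], [-0.757, -0.654, -0.001], [0.004, -0.003, -1.0]]
wrist_force: [-0.7, 0.4, -3.9]
gripper_width: 0.542
time_s: 19.23
tcp_pos: [0.5488, -0.2754, 0.0407]
ee_rot: [[0.656, -0.755, 0.002], [-0.755, -0.656, -0.003], [0.003, 0.0, -1.0]]
wrist_force: [-10.4, 8.7, 36.3]
gripper_width: 0.538
```

Seated at 0.0407. Release, rise and travel to socket_27 near (0.461, 0.402).

```bash
python3 -m inch '[{"jaw":120,"x":0,"y":0,"z":0,"ax":0,"ay":0,"az":0},{"jaw":0,"x":0,"y":0,"z":0,"ax":0,"ay":0,"az":0},{"jaw":0,"x":0,"y":0,"z":0.0,"ax":0,"ay":0,"az":0},{"jaw":0,"x":0,"y":0,"z":0.02,"ax":0,"ay":0,"az":0}]'; python3 -m inch '[{"jaw":0,"x":0,"y":0,"z":0.5,"ax":0,"ay":0,"az":0},{"jaw":0,"x":0,"y":0,"z":0.9,"ax":0,"ay":0,"az":0},{"jaw":0,"x":0,"y":0,"z":0.9,"ax":0,"ay":0,"az":0},{"jaw":0,"x":0,"y":0.4,"z":0.2,"ax":0,"ay":0,"az":0},{"jaw":0,"x":-0.12,"y":0.85,"z":0,"ax":0,"ay":0,"az":0},{"jaw":0,"x":-0.12,"y":0.85,"z":0,"ax":0,"ay":0,"az":0},{"jaw":0,"x":-0.12,"y":0.85,"z":0,"ax":0,"ay":0,"az":0},{"jaw":0,"x":-0.12,"y":0.85,"z":0,"ax":0,"ay":0,"az":0},{"jaw":0,"x":-0.12,"y":0.85,"z":0,"ax":0,"ay":0,"az":0},{"jaw":0,"x":-0.12,"y":0.85,"z":0,"ax":0,"ay":0,"az":0},{"jaw":0,"x":0,"y":0,"z":0,"ax":0,"ay":0,"az":0}]'
```

```text
time_s: 19.73
tcp_pos: [0.5504, -0.276, 0.0432]
ee_rot: [[0.656, -0.754, 0.006], [-0.754, -0.656, -0.004], [0.007, -0.002, -1.0]]
wrist_force: [-0.1, -0.6, 0.4]
gripper_width: 0.798
time_s: 21.1
tcp_pos: [0.5057, 0.0625, 0.1995]
ee_rot: [[0.655, -0.756, 0.012], [-0.756, -0.655, -0.004], [0.011, -0.007, -1.0]]
wrist_force: [-0.3, -0.3, -0.8]
gripper_width: 0.999
```

Next, to (0.461, 0.402) with some tilt correction.

```bash
python3 -m inch '[{"jaw":0,"x":-0.1,"y":0.6,"z":0,"ax":0.02,"ay":0.07,"az":0},{"jaw":0,"x":-0.12,"y":0.85,"z":0,"ax":0,"ay":0,"az":0},{"jaw":0,"x":-0.12,"y":0.85,"z":0,"ax":0,"ay":0,"az":0},{"jaw":0,"x":-0.12,"y":0.85,"z":0,"ax":0,"ay":0,"az":0},{"jaw":0,"x":-0.12,"y":0.85,"z":0,"ax":0,"ay":0,"az":0},{"jaw":0,"x":-0.12,"y":0.85,"z":-0.2,"ax":0,"ay":0,"az":0},{"jaw":0,"x":-0.1,"y":0.5,"z":-0.3,"ax":0,"ay":0,"az":0},{"jaw":0,"x":0,"y":0.1,"z":-0.2,"ax":0,"ay":0,"az":0}]'; python3 w.py w14.png
```

```text
time_s: 22.1
tcp_pos: [0.4595, 0.3945, 0.1581]
ee_rot: [[0.648, -0.762, 0.004], [-0.762, -0.648, 0.002], [0.001, -0.004, -1.0]]
wrist_force: [0.6, 0.4, -0.9]
gripper_width: 0.997
t 22.1 tcp [0.4595 0.3945 0.1581] yaw -139.6 tilt [ 0.001 -0.004 -1.   ] j [ 56.  23.  -8.   0. -59. -16.]
```

View pics/w14.png

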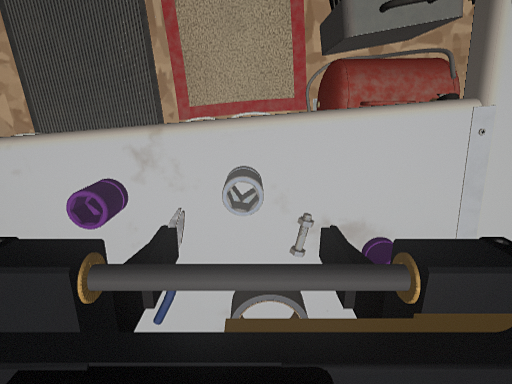

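Socket_27's mouth is at (243,197). The pliers' tip at (178,210) is about 70 mm along the jaw axis and off-row, so it is clear. Fitting.

```bash
python3 loc.py w14.png 27 243 197
```

```text
at [0.461  0.4018] score -128.0 tcp [0.4595 0.3945 0.1581] need x,y units [0.025 0.121]
```

View pics/ov.png

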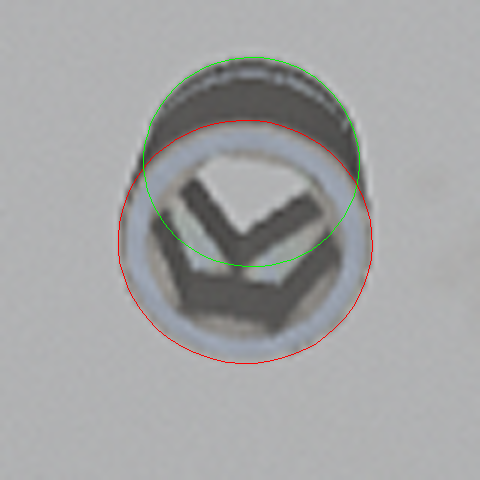

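```bash
python3 -m inch '[{"jaw":0,"x":0.025,"y":0.09,"z":-0.4,"ax":0,"ay":0.02,"az":0},{"jaw":0,"x":0,"y":0,"z":-0.5,"ax":0,"ay":0,"az":0},{"jaw":0,"x":0,"y":0,"z":-0.3,"ax":0,"ay":0,"az":0}]'
```

```text
time_s: 22.52
tcp_pos: [0.4636, 0.3959, 0.085]
ee_rot: [[0.644, -0.765, 0.001], [-0.765, -0.644, 0.002], [-0.001, -0.002, -1.0]]
wrist_force: [0.0, 0.0, -0.4]
gripper_width: 0.994
```

```bash
python3 -m inch '[{"jaw":0,"x":-0.04,"y":0.1,"z":-0.45,"ax":0,"ay":0,"az":0.05},{"jaw":0,"x":0,"y":0,"z":-0.4,"ax":0,"ay":0,"az":0},{"jaw":0,"x":0,"y":0,"z":-0.15,"ax":0,"ay":0,"az":0}]'
```

```text
time_s: 22.9
tcp_pos: [0.4639, 0.3971, 0.0242]
ee_rot: [[0.647, -0.763, 0.002], [-0.763, -0.647, 0.001], [0.0, -0.002, -1.0]]
wrist_force: [-0.0, 0.4, 0.7]
gripper_width: 0.999
```

```bash
python3 -m inch '[{"jaw":0,"x":-0.05,"y":0.08,"z":-0.11,"ax":0,"ay":0,"az":0},{"jaw":0,"x":0,"y":0,"z":0,"ax":0,"ay":0,"az":0}]'
```

```text
time_s: 23.15
tcp_pos: [0.4619, 0.4013, 0.0182]
ee_rot: [[0.646, -0.764, 0.003], [-0.764, -0.646, 0.002], [0.0, -0.003, -1.0]]
wrist_force: [0.2, -0.1, 0.5]
gripper_width: 0.999
```

```bash
python3 -m inch '[{"jaw":255,"x":-0.01,"y":0.01,"z":0,"ax":0,"ay":0,"az":0},{"jaw":255,"x":0,"y":0,"z":0,"ax":0,"ay":0,"az":0},{"jaw":255,"x":0,"y":0,"z":0,"ax":0,"ay":0,"az":0},{"jaw":255,"x":0,"y":0,"z":0,"ax":0,"ay":0,"az":0},{"jaw":255,"x":0,"y":0,"z":0,"ax":0,"ay":0,"az":0}]'
```

```text
time_s: 23.78
tcp_pos: [0.4621, 0.4032, 0.0208]
ee_rot: [[0.646, -0.763, 0.005], [-0.763, -0.646, 0.005], [-0.001, -0.008, -1.0]]
wrist_force: [0.3, 0.7, 0.2]
gripper_width: 0.515
```

The opening is still 45 mm where 41 is expected, so I let it close further.

```bash
python3 -m inch '[{"jaw":255,"x":0,"y":-0.02,"z":0,"ax":0,"ay":0,"az":0},{"jaw":255,"x":0,"y":0,"z":0,"ax":0,"ay":0,"az":0},{"jaw":255,"x":0,"y":0,"z":0,"ax":0,"ay":0,"az":0}]'
```

```text
time_s: 24.15
tcp_pos: [0.462, 0.4024, 0.0208]
ee_rot: [[0.646, -0.763, 0.006], [-0.763, -0.646, 0.006], [-0.001, -0.008, -1.0]]
wrist_force: [0.5, 1.0, 0.2]
gripper_width: 0.466
```

Gripped at 40.5 mm. Lifting and carrying back toward post 2.

```bash
python3 -m inch '[{"jaw":255,"x":0,"y":0,"z":0.5,"ax":0,"ay":0,"az":0},{"jaw":255,"x":0,"y":0,"z":0.9,"ax":0,"ay":0,"az":0},{"jaw":255,"x":0,"y":0,"z":0.9,"ax":0,"ay":0,"az":0},{"jaw":255,"x":0,"y":-0.5,"z":0.4,"ax":-0.03,"ay":0.03,"az":0},{"jaw":255,"x":0,"y":-0.86,"z":0,"ax":0,"ay":0,"az":0},{"jaw":255,"x":0,"y":-0.86,"z":0,"ax":0,"ay":0,"az":0},{"jaw":255,"x":0,"y":-0.86,"z":0,"ax":0,"ay":0,"az":0},{"jaw":255,"x":0,"y":-0.86,"z":0,"ax":0,"ay":0,"az":0},{"jaw":255,"x":0,"y":-0.86,"z":0,"ax":0,"ay":0,"az":0}]'; python3 -m inch '[{"jaw":255,"x":0,"y":-0.86,"z":0,"ax":0,"ay":0,"az":0},{"jaw":255,"x":0,"y":-0.86,"z":0,"ax":0,"ay":0,"az":0},{"jaw":255,"x":0,"y":-0.86,"z":0,"ax":0,"ay":0,"az":0},{"jaw":255,"x":0,"y":-0.86,"z":0,"ax":0,"ay":0,"az":0},{"jaw":255,"x":0,"y":-0.5,"z":0,"ax":0,"ay":0,"az":0}]'
```

```text
time_s: 25.28
tcp_pos: [0.4556, 0.1036, 0.1791]
ee_rot: [[0.648, -0.762, -0.012], [-0.762, -0.648, -0.01], [-0.0, 0.016, -1.0]]
wrist_force: [1.2, -0.7, -3.1]
gripper_width: 0.461
time_s: 25.9
tcp_pos: [0.4499, -0.1422, 0.176]
ee_rot: [[0.646, -0.763, -0.02], [-0.763, -0.646, -0.01], [-0.005, 0.022, -1.0]]
wrist_force: [-0.3, -0.8, -3.3]
gripper_width: 0.466
```

```bash
python3 -m inch '[{"jaw":255,"x":0.3,"y":-0.5,"z":-0.1,"ax":0.06,"ay":-0.11,"az":0.03},{"jaw":255,"x":0.1,"y":-0.1,"z":-0.1,"ax":0,"ay":0,"az":0},{"jaw":255,"x":0,"y":0,"z":0,"ax":0,"ay":0,"az":0}]'; python3 w.py w15.png
python3 - <<'E'
from post import *
p=np.load('pics/w15.png.npz');t=p['tcp']
drawposts('w15.png',[(.5008,-.2218)],'z12.png',(190,90,310,280),3,-48.8)
Y,c=edgefit('w15.png',t[:2],.052,.0205,t[2]-.0208,.006);print(Y.round(4),c,((Y-t[:2])*1000).round(1))
E
```

```text
time_s: 26.28
tcp_pos: [0.4712, -0.1811, 0.1612]
ee_rot: [[0.646, -0.764, -0.006], [-0.764, -0.646, 0.002], [-0.006, 0.003, -1.0]]
wrist_force: [-0.9, 1.2, -3.0]
gripper_width: 0.465
t 26.275 tcp [ 0.4712 -0.1811  0.1612] yaw -139.8 tilt [-0.006  0.003 -1.   ] j [ -3.  14. -21.  -0. -55.  43.]
[ 0.471  -0.1815] -98.70422629129132 [-0.2 -0.4]
```

View pics/w15.png

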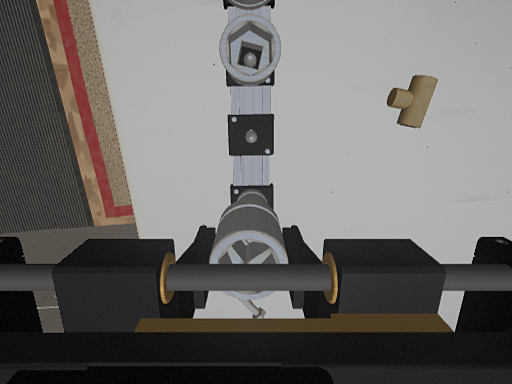

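View pics/z12.png

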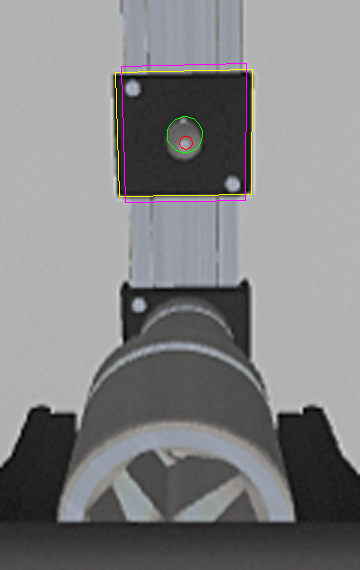

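Overlay matches and the held socket is on the TCP. Posts 3 and 4 look right. Moving over post 2.

```bash
python3 -m inch '[{"jaw":255,"x":0.35,"y":-0.45,"z":0,"ax":-0.01,"ay":-0.035,"az":0.08},{"jaw":255,"x":0.12,"y":-0.18,"z":-0.1,"ax":0,"ay":0,"az":0},{"jaw":255,"x":0,"y":0,"z":-0.5,"ax":0,"ay":0,"az":0},{"jaw":255,"x":0,"y":0,"z":-0.5,"ax":0,"ay":0,"az":0},{"jaw":255,"x":0,"y":0,"z":-0.1,"ax":0,"ay":0,"az":0}]'
```

```text
time_s: 26.95
tcp_pos: [0.4987, -0.2148, 0.0885]
ee_rot: [[0.661, -0.751, -0.0], [-0.751, -0.661, 0.002], [-0.002, -0.001, -1.0]]
wrist_force: [-1.2, -0.1, -2.3]
gripper_width: 0.465
```

```bash
python3 -m inch '[{"jaw":255,"x":0.03,"y":-0.11,"z":-0.1,"ax":-0.01,"ay":0,"az":0},{"jaw":255,"x":0,"y":0,"z":-0.06,"ax":0,"ay":0,"az":0}]'; python3 w.py w16.png
python3 - <<'E'
from post import *
p=np.load('pics/w16.png.npz');t=p['tcp']
drawposts('w16.png',[(.5008,-.2217)],'z13.png',(190,100,310,300),3,-48.8)
Y,c=edgefit('w16.png',t[:2],.052,.0205,t[2]-.0208,.006);print(Y.round(4),c,((Y-t[:2])*1000).round(1))
E
```

```text
time_s: 27.2
tcp_pos: [0.5015, -0.2212, 0.0799]
ee_rot: [[0.662, -0.749, 0.002], [-0.749, -0.662, -0.001], [0.002, -0.001, -1.0]]
wrist_force: [-0.4, 0.2, -2.5]
gripper_width: 0.467
t 27.2 tcp [ 0.5015 -0.2212  0.0799] yaw -138.5 tilt [ 0.002 -0.001 -1.   ] j [ -7.  23. -21.   0. -46.  48.]
[ 0.5015 -0.2216] -123.52230931256666 [-0.1 -0.4]
```

View pics/z13.png

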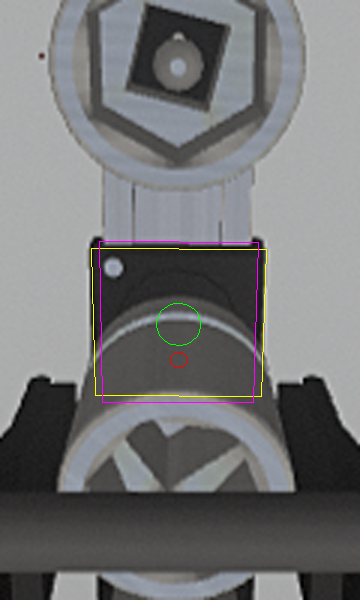

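Aligned within 1 mm. Lowering; the seated tip should be at about 0.0408.

```bash
python3 -m inch '[{"jaw":255,"x":-0.01,"y":0,"z":-0.2,"ax":0,"ay":0,"az":0},{"jaw":255,"x":0,"y":0,"z":-0.2,"ax":0,"ay":0,"az":0}]';python3 -m inch '[{"jaw":255,"x":0,"y":0,"z":-0.15,"ax":0,"ay":0.0,"az":0},{"jaw":255,"x":0,"y":0,"z":-0.1,"ax":0,"ay":0,"az":0}]'
```

```text
time_s: 27.5
tcp_pos: [0.502, -0.2213, 0.0562]
ee_rot: [[0.662, -0.749, 0.006], [-0.749, -0.662, -0.001], [0.005, -0.004, -1.0]]
wrist_force: [-0.4, 0.2, -3.0]
gripper_width: 0.471
time_s: 27.75
tcp_pos: [0.5018, -0.2215, 0.0404]
ee_rot: [[0.663, -0.749, 0.004], [-0.749, -0.663, -0.002], [0.004, -0.002, -1.0]]
wrist_force: [-7.7, 5.1, 35.1]
gripper_width: 0.463
```

Seated. Release, rise clear and inspect.

```bash
python3 -m inch '[{"jaw":120,"x":0,"y":0,"z":0,"ax":0,"ay":0,"az":0},{"jaw":0,"x":0,"y":0,"z":0,"ax":0,"ay":0,"az":0},{"jaw":0,"x":0,"y":0,"z":0.0,"ax":0,"ay":0,"az":0},{"jaw":0,"x":0,"y":0,"z":0.02,"ax":0,"ay":0,"az":0}]'; python3 -m inch '[{"jaw":0,"x":0,"y":0,"z":0.5,"ax":0,"ay":0,"az":0},{"jaw":0,"x":0,"y":0,"z":0.9,"ax":0,"ay":0,"az":0},{"jaw":0,"x":0,"y":0,"z":0.9,"ax":0,"ay":0,"az":0},{"jaw":0,"x":-0.4,"y":0.5,"z":0.4,"ax":0,"ay":0,"az":0},{"jaw":0,"x":-0.4,"y":0.5,"z":0.4,"ax":0,"ay":0,"az":0},{"jaw":0,"x":-0.1,"y":0.1,"z":0.1,"ax":0,"ay":0,"az":0},{"jaw":0,"x":0,"y":0,"z":0,"ax":0,"ay":0,"az":0}]'; python3 w.py w17.png;python3 - <<'E'
from h import *
snap('side','s2.png');s=cv2.imread('pics/s2.png');cv2.imwrite('pics/s2z.png',cv2.resize(s[90:190,200:320],None,fx=6,fy=6,interpolation=cv2.INTER_CUBIC))
E
```

```text
time_s: 28.25
tcp_pos: [0.5035, -0.222, 0.0427]
ee_rot: [[0.663, -0.748, 0.008], [-0.748, -0.664, -0.003], [0.007, -0.004, -1.0]]
wrist_force: [-1.3, 0.8, -0.0]
gripper_width: 0.785
time_s: 29.12
tcp_pos: [0.4475, -0.1547, 0.2405]
ee_rot: [[0.663, -0.749, 0.009], [-0.749, -0.663, -0.002], [0.008, -0.005, -1.0]]
wrist_force: [-0.0, 0.3, 0.3]
gripper_width: 0.999
t 29.125 tcp [ 0.4475 -0.1547  0.2405] yaw -138.5 tilt [ 0.008 -0.005 -1.   ] j [  1.   6. -19.   0. -65.  41.]
```

View pics/w17.png

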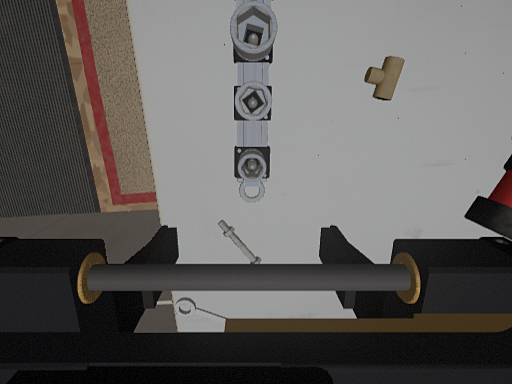

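View pics/s2z.png

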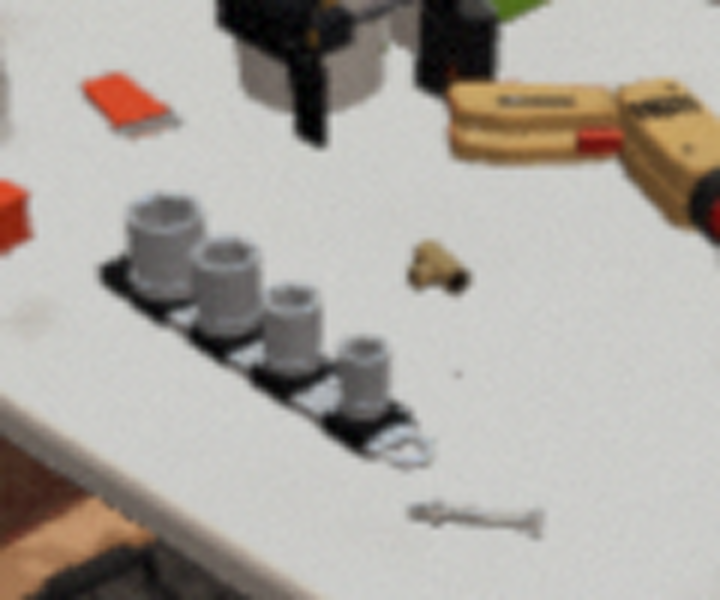

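Both views show four upright sockets resting on their clips, from smallest at the ring to largest at the far end. The posts show inside the drive holes and the gripper is clear. Handing in.

Run:
```python
from station import finish_job,sense
s=sense();print(s['time_s'],s['wrist_force'],max(map(abs,s['joint_velocities'])))
print(finish_job())
```

```text
29.225 [-0.17420884 -0.23076632  0.4711892 ] 1.1295295956886795
the job is handed in; nothing more can be done
None
```

All four sockets are on the rail in order of size, and the job was handed in at about 29 s of the 93 s allowed. From the hanging ring outward they go socket_22, socket_27, socket_33, socket_41.

**Last checks:** each socket stopped within about 1 mm of its expected seated height with 17–36 N on the wrist. In the final wrist and side pictures all four stand upright on their clips. The posts show inside the drive holes of the three smaller sockets in that wrist picture. The largest is outside that frame, but an earlier wrist picture showed its post inside. The gripper was open and clear of everything.

**What disagreed or went wrong:**
- **Camera offset:** the top and side cameras disagreed by about 10 mm in y, so I used the wrist camera for the final positions.
- **First grasp:** the arm drifted about 10 mm on the first descent, so I gripped socket_22 off-centre and nudged it. I released it, measured again and gripped it centred.
- **First move:** one move call was refused as badly formed, and nothing moved.

I moved none of the green or purple look-alikes.

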